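Load a tube and a weld-neck flange into the tacking fixture

TASK

Load the tacking fixture on the welding table for the next joint. Stand the weld-neck flange from the wooden rack in the fixture's nest, fully home, with its neck towards the two fork clips, and press the thinner of the two tubes from the stand down past the sprung jaws until it is home in both clips, jaws closed over it, with its end butted against the neck without a gap. Let go of everything, and leave the other flange, the thicker tube and the other loose things on the table where they are.

Things in the scene. Friction and masses are not known exactly. Their poses are not given: they have to be found in the camera images.
- fixture: Fixed steel tacking fixture, base plate 240 x 90 x 12 mm (124 wide at the nest). Origin on the table midway between its two fork clips; x along its working axis towards the flange nest (plate spans x -80 to +160 mm), y across, z up. The working axis (tube and flange centre line) is 70 mm above the table. Clips at x = -50 and +50 mm, jaws on their -y side; between the clips nothing stands on the plate.
- nest_seat (a point): Disc centre of a fully seated flange: fixture x = +128 mm, 70 mm up. The nest is an open-topped slot, 15.6 mm wide in x, with flared mouth, over a V rest that centres the disc sideways. Back plate (110 mm wide, at +x) up to 10 mm above the axis; two front cheeks, 54 mm apart to pass the neck, up to the axis. The neck cannot go in the wrong way round. Axes as the fixture's.
- clip_near (a point): Axis of a seated 22 mm tube in the clip nearer the nest (fixture x = +50 mm, 70 mm up). Clip 24 mm long: V seat; on +y a fixed prong with flared tip, to 25 mm above the axis; on -y a sprung hinged jaw, to 30 mm above it. A tube pressed straight down turns the jaw out by its ramp and the nose snaps back over it; each greased jaw resists with about 7 N. Axes as the fixture's.
- clip_far (a point): The same point of the other, identical clip, fixture x = -50 mm.
- jaw_near (a joint): Jaw of the clip nearer the nest, rad: 0 shut (empty), under 0.02 shut over a seated tube, about 0.13 when the tube passes the nose, 0.5 at its stop; grows as it opens outwards; a spring (0.12 N m at 0, 0.5 N m/rad) shuts it.
- jaw_far (a joint): Jaw of the other clip, the same.
- flange: Loose weld-neck flange, bare steel, 0.65 kg: disc 95 mm in diameter, 14 mm thick, four bolt holes and a bore; on one face a neck 21 mm long (34 mm at its foot, tapering to 22 mm at its end). Stands upright on edge in the rack. Origin at the disc's centre; the neck points along its -x axis, the flat face looks to +x. Seated, its x axis is the fixture's x.
- neck_end (a point): Centre of the end face of the flange's neck, 28 mm from the disc's centre on its -x side.
- flange_rack: Fixed wooden rack 160 x 100 mm with two places 84 mm apart along its x, each between four pegs that reach 4 mm above a standing flange's centre (pegs 68 mm apart across). Origin on the table under its middle; x along the centre lines of the flanges. Flange centres stand 68.4 mm above the table.
- tube: Loose steel tube 22 mm in diameter, 200 mm long, 0.2 kg, the thinner of the two; both ends alike. Origin at its middle on its axis, x along the tube. Lies in the stand with its axis 55 mm above the table. Once clipped and not borne on, it slides lengthwise with a few newtons.
- tube_stand: Fixed grey stand 160 x 124 mm: two upright V plates 120 mm apart along its x, with two V notches 72 mm apart across (y = -36 and +36 mm), 62 mm high. Origin on the table under its middle; tubes lie along its x.
- thick_tube: The other tube, to be left: 28 mm in diameter, 200 mm long. Origin at its middle, x along the tube.
- blind_flange: The other flange in the rack, to be left: a plain disc 95 x 14 mm with four bolt holes, no bore and no neck. Origin at its centre, x through its faces.
- drilled_block: Aluminium block 60 x 45 x 20 mm, to be left. Origin under its middle.
- sleeve_a: Steel sleeve 26 mm in diameter and high, to be left. Origin under its middle.
- sleeve_b: Second such sleeve, to be left.
- chipping_hammer: Chipping hammer 290 mm long lying on the table, to be left. Origin under its shaft.
- wire_brush: Wire brush 260 mm long lying on its bristles, to be left. Origin under its middle.

How it is judged:
On the way:
1. the tube is pressed down past a sprung jaw, which it turns aside (((value of joint jaw_near above 0.06 rad and contact force between tube and jaw_near above 0.5 N) or (value of joint jaw_far above 0.06 rad and contact force between tube and jaw_far above 0.5 N))), for 0.02 s.
At the end, for the whole second after the job is handed in: Flange in the nest (within 4 mm, square within 0.08 rad), neck towards the clips; thinner tube in both clips (axis within 2 mm, at most 3 mm low, parallel within 0.03 rad), both jaws under 0.04 rad, tube end within 2 mm of the neck's end; both released, at rest (distance between flange and nest_seat below 0.004 m and angle between the x axis of flange and the x axis of fixture, either way round below 0.08 rad and x of neck_end in the frame of fixture below 0.11 m and angle between the x axis of tube and the x axis of fixture, either way round below 0.03 rad and y of tube in the frame of fixture between -0.002 and 0.002 m and z of tube in the frame of fixture between 0.067 and 0.072 m and x of tube in the frame of flange above -0.13 m and value of joint each of jaw_near, jaw_far below 0.04 rad and linear speed of each of tube, flange below 0.01 m/s); the robot touches nothing.
It fails at once if another loose thing is moved by more than 20 mm (distance of any of blind_flange, thick_tube, drilled_block, sleeve_a, sleeve_b, chipping_hammer, wire_brush from where it was at the start of the episode above 0.02 m).
It also fails if it takes over 54 s, if anything falls off the work surface, if the arm or the gripper's body presses on something with over 40 N, if the wrist force passes 120 N, or if a joint passes its speed limit or range.

ROBOT

A 6-joint arm with a two-finger parallel gripper is mounted at the origin on the work surface. World frame = base frame: x ahead of the robot, y to its left, z up, the work surface at z = 0. Lengths are in m, angles in rad, forces in N, time in s.
With the tool pointing down it reaches from about 0.35 to 1 m from the base axis. Payload 7.1 kg.
Tool frame: the origin (TCP) lies at the very end of the fingers, on their centre line; the grasp point (between the pads) lies 19 mm behind it; x points along the fingers, z is the direction in which the jaws open and shut, and the axes are right-handed (so a half turn about x gives the same grasp; the last joint's range is limited). The gripper opens to 85 mm and grips with 20 to 120 N. Pads are 22 mm wide; open, the fingers measure 114 mm over their backs; the gripper's body (76 mm by 85 mm) begins 54 mm behind the grasp point. The pads swing forward as they close: fully open they stand 13 mm farther back than shut.
Start: joints at [1.131, 0.423, 1.63, -0, 1.089, -0.019], TCP at [0.255, 0.57, 0.231] pointing down, gripper open.
Joint ranges: [-3, 3], [-0.9, 2.11], [0.09, 2.58], [-1.31, 4.45], [0.11, 2.69], [-2.54, 2.54]. Speed limits (rad/s): [2.39, 2.39, 3.01, 3.14, 3.14, 3.14].

INTERFACE

Orientations are given as a unit quaternion [w, x, y, z].
In Python, from rig import r, snapshot, camera_model gives the robot as it stands.
- The arm moves only by the tool step_arm, never from a script. Its argument "targets" is a list of rows, each an object of numbers: "jaw": the finger opening in cm, from 0 to 8.54; "dx", "dy", "dz": the shift along the tool's x, y, z in cm; "wx", "wy", "wz": the turn, a rotation vector about the tool's x, y, z in rad. A call has exactly 8 rows; each row is the pose to reach, as a shift and turn from the pose commanded when the call began, along the tool's axes at that moment; what a row does not reach only later rows make up. A row lasts 1/10 s, in which the tool goes at most 50 mm and 8.59 degrees, less where a joint would pass 70% of its speed; a pose out of reach is approached as far as the arm can. A call with a gripper value outside its range is refused whole. The fingers move at their own pace and stop on an object; "grip_force" is the grip in N (left out, the last holds). Time passes only in rows, so rows that repeat a pose let the fingers close, or fill a call up. It gives the time, the measured TCP pose, the force and the opening at its end, in the units of the state.
- r.observe(): the state, without advancing time (a new reading comes with each control period).
- snapshot(name): name is "side" or "top" or "wrist"; returns (picture, depth): 400x640x3 uint8, red, green, blue; 400x640 float32, m along the optical axis (not along the pixel's ray), 0 where there is no reading.
- camera_model(name): a dict with "vfov" (degrees; the focal length in pixels is half the picture's height over the tangent of half this angle, whatever the lens; pixels are square), "cx", "cy" (the principal point, pixels), "extrinsics" (4x4, takes a point from camera to world coordinates); the wrist camera has in their place "T_tool_cam" (4x4, takes a point from camera to tool coordinates, whose origin is the TCP and whose axes are the tool frame's). Camera axes: x right, y down, z forward; pixel columns grow to the right and rows downward; lengths in m; the calibration is good to about 2 mm. A picture is of the moment at which its call begins: read the wrist's pose just before it. camera_model takes no time and is no camera call.
- r.sign_off(): hands the job in, once; it reports no verdict.
The state is a dict: "t": time; "q": joint angles; "dq": joint speeds; "effort": joint torques, N m; "eef_pos": TCP position; "ee_rot": TCP orientation; "force": force on the tool from outside, world axes, zero at the start; "ft_torque": the same for the moment, N m; "opening": opening from 0.0 (shut) to 1.0 (fully open).
Only numpy, scipy, OpenCV 4.12 (cv2) and the standard library are available. Lean on these libraries where they do the work, as an engineer would, in place of code of your own. Each camera call takes 0.05 s, during which the arm holds its last target.

## Working session

There is one attempt and no reset: what is moved stays moved. The work goes in short steps, Python scripts to look and compute and a tool call to move; the robot and the scene stay as the last step left them, time stands still between calls to the robot, and variables do not carry over. Pictures are saved under pics/ and viewed, and the job is handed in when it is done.

Besides the shell and the picture viewer there is one more tool, called after "Emit:" as name([rows], argument=value, ...), one row to a line, values as JSON. step_arm: Moves the arm, as the interface text tells. Its arguments: {"type":"object","properties":{"targets":{"type":"array"},"grip_force":{"type":"number"}},"required":["targets"]}

```bash
ls; mkdir -p pics; python3 - <<'E'
from rig import r,snapshot,camera_model
import numpy as np,cv2
print(r.observe())
for n in ["side","top","wrist"]:
    print(n,camera_model(n))
    if n!="wrist":
        p,d=snapshot(n); np.savez(f"{n}0.npz",p=p,d=d); cv2.imwrite(f"pics/{n}0.png",p[:,:,::-1])
E
```

```text
pics
{'t': 0.0, 'q': array([ 1.13105306e+00,  4.23855094e-01,  1.63072425e+00,  2.60911242e-05,
        1.08859949e+00, -1.90076187e-02]), 'dq': array([-0.00051476, -0.00159387, -0.00122246, -0.00021032,  0.00065332,
        0.00095602]), 'effort': array([-1.23545324e-03, -5.57387388e+01, -2.81749427e+01, -1.05261834e-04,
        7.29563559e-03, -1.04436421e-05]), 'eef_pos': array([0.25500289, 0.56999069, 0.23052334]), 'ee_rot': array([ 0.59290841, -0.38485261,  0.59386968,  0.3842745 ]), 'force': array([ 0.85064344,  0.36278452, -0.42450683]), 'ft_torque': array([ 0.01137358,  0.01284165, -0.0032793 ]), 'opening': 1.0013262198412989}
side {'vfov': 49.965224954224375, 'cx': 320.5245918737788, 'cy': 197.6178433176956, 'extrinsics': array([[ 0.70478423, -0.5394466 ,  0.46073481,  0.00576414],
       [-0.70941209, -0.5392996 ,  0.45375151, -0.51356141],
       [ 0.00369939, -0.64664775, -0.76277979,  0.89829146],
       [ 0.        ,  0.        ,  0.        ,  1.        ]])}
top {'vfov': 45.913945183132974, 'cx': 317.24186225133775, 'cy': 191.61885926812127, 'extrinsics': array([[ 0.02003381, -0.98920769,  0.14514402,  0.34562951],
       [-0.99972331, -0.02161   , -0.00929087, -0.02110322],
       [ 0.01232717, -0.14491773, -0.98936692,  1.25993565],
       [ 0.        ,  0.        ,  0.        ,  1.        ]])}
wrist {'vfov': 62.847172027092626, 'cx': 317.1779452384881, 'cy': 202.6550601218596, 'T_tool_cam': array([[ 3.62787772e-04, -2.94543111e-01,  9.55638124e-01,
        -1.42660203e-01],
       [-4.57461392e-04, -9.55638136e-01, -2.94542941e-01,
         7.51943855e-02],
       [ 9.99999830e-01, -3.30310969e-04, -4.81435931e-04,
        -1.55155889e-03],
       [ 0.00000000e+00,  0.00000000e+00,  0.00000000e+00,
         1.00000000e+00]])}
```

View pics/top0.png

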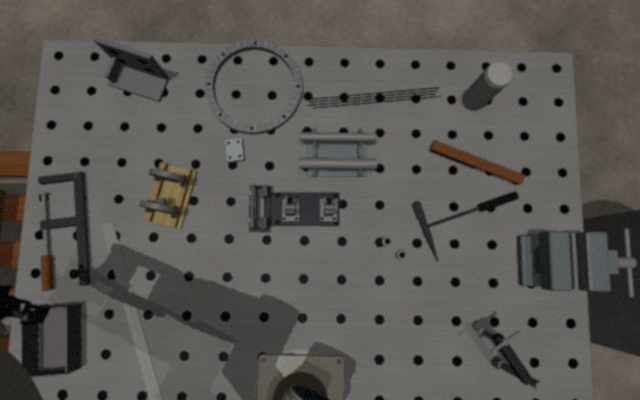

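View pics/side0.png

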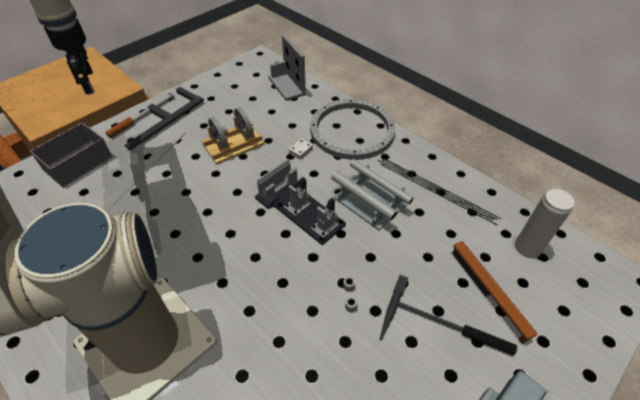

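The top view shows the rack at ~(170,195), fixture at ~(295,208) with its nest on the left (+y), and tube stand at ~(338,152). Enlarging these next.

```bash
cat > h.py <<'E'
import numpy as np,cv2
from rig import r,snapshot,camera_model
from scipy.spatial.transform import Rotation as R
def rot(q): return R.from_quat([q[1],q[2],q[3],q[0]]).as_matrix()
def ext(n,o=None):
    m=camera_model(n)
    if n!="wrist": return m,m["extrinsics"]
    T=np.eye(4);T[:3,:3]=rot(o["ee_rot"]);T[:3,3]=o["eef_pos"]
    return m,T@m["T_tool_cam"]
def cloud(n,d,E=None):
    m=camera_model(n)
    if E is None:E=m["extrinsics"]
    f=200/np.tan(np.radians(m["vfov"])/2)
    v,u=np.mgrid[:400,:640]
    P=np.stack([(u-m["cx"])/f*d,(v-m["cy"])/f*d,d],-1)
    W=P@E[:3,:3].T+E[:3,3]; W[d<=0]=np.nan
    return W
def proj(n,X,E=None):
    m=camera_model(n)
    if E is None:E=m["extrinsics"]
    f=200/np.tan(np.radians(m["vfov"])/2)
    c=(np.atleast_2d(X)-E[:3,3])@E[:3,:3]
    return np.c_[c[:,0]/c[:,2]*f+m["cx"],c[:,1]/c[:,2]*f+m["cy"]]
def crop(p,u0,u1,v0,v1,name,s=4):
    c=cv2.resize(p[v0:v1,u0:u1,::-1],None,fx=s,fy=s,interpolation=cv2.INTER_CUBIC)
    cv2.imwrite("pics/"+name,c)
E
python3 - <<'E'
from h import *
z=np.load("top0.npz");p,d=z["p"],z["d"]
crop(p,130,390,120,240,"topc.png",3)
W=cloud("top",d)
for nm,(u0,u1,v0,v1) in dict(rack=(135,205,155,235),fix=(240,350,175,240),stand=(290,385,120,180)).items():
    w=W[v0:v1,u0:u1]; zz=w[...,2]
    print(nm, np.nanmin(zz),np.nanmax(zz))
# height map picture
z8=np.clip(np.nan_to_num(W[...,2])*255/0.14,0,255).astype(np.uint8)
c=cv2.applyColorMap(z8,cv2.COLORMAP_JET)
cv2.imwrite("pics/toph.png",cv2.resize(c[120:240,130:390],None,fx=3,fy=3,interpolation=cv2.INTER_NEAREST))
E
```

```text
rack -0.009755012910809713 0.11834830602246638
fix -0.008950845895905113 0.10483972936916186
stand -0.008756642660449732 0.07921078249263735
```

View pics/topc.png

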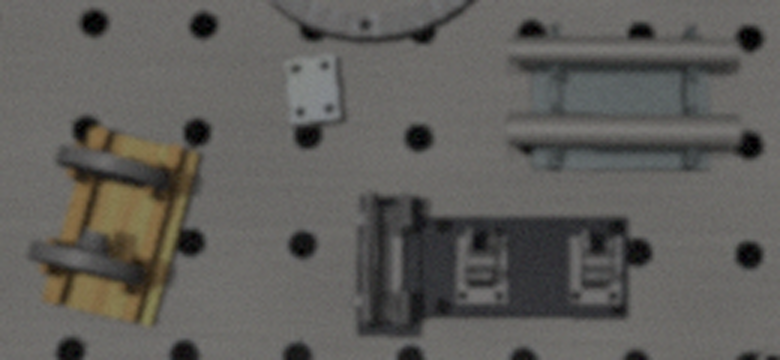

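View pics/toph.png

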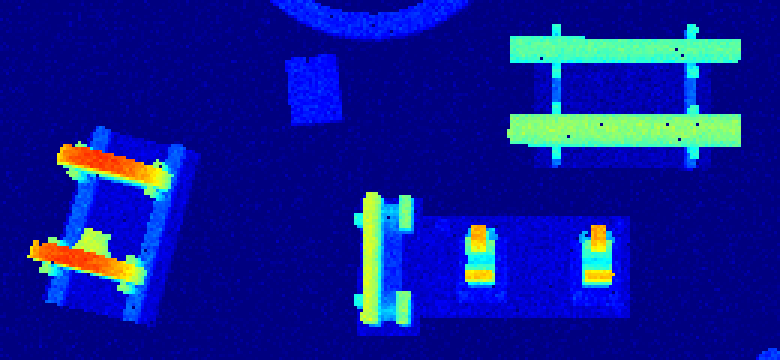

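```bash
python3 - <<'E'
from h import *
z=np.load("top0.npz");W=cloud("top",z["d"])
tab=W[250:260,400:500,2];print("table z",np.nanmedian(tab),np.nanstd(tab))
def sel(u0,u1,v0,v1,z0,z1):
    w=W[v0:v1,u0:u1].reshape(-1,3);return w[(w[:,2]>z0)&(w[:,2]<z1)]
for nm,a in dict(tubeA=(295,382,128,146,.05,.09),tubeB=(295,382,155,172,.05,.09),flNear=(135,182,195,220,.095,.13),flFar=(145,190,160,190,.095,.13),backplate=(245,258,180,235,.07,.09)).items():
    w=sel(*a);c=w.mean(0);xy=w[:,:2]-c[:2];U,S,V=np.linalg.svd(xy,full_matrices=False)
    t=xy@V[0];s=xy@V[1];mid=c[:2]+V[0]*(np.percentile(t,1)+np.percentile(t,99))/2
    print(nm,len(w),c.round(4),"dir",V[0].round(4),np.degrees(np.arctan2(V[0][1],V[0][0])).round(2),"len",np.ptp(t).round(4),"wid",np.ptp(s).round(4),"mid",mid.round(4),"zmax",np.percentile(w[:,2],95).round(4))
w=sel(238,350,175,240,.007,.03)
rect=cv2.minAreaRect(w[:,:2].astype(np.float32));print("fixture",rect)
w=sel(255,345,175,240,.085,.13)
from scipy.cluster.vq import kmeans2
c,l=kmeans2(w,4,minit='++',seed=1);print(c.round(4),np.bincount(l))
E
```

```text
table z -0.0004451535846305976 0.007117833476610347
tubeA 694 [ 0.6682 -0.0815  0.0623] dir [ 0.0158 -0.9999] -89.09 len 0.1989 wid 0.0481 mid [ 0.6683 -0.0826] zmax 0.0679
tubeB 877 [ 0.5961 -0.0846  0.0686] dir [ 0.0212 -0.9998] -88.78 len 0.1996 wid 0.043 mid [ 0.5961 -0.0841] zmax 0.0749
flNear 187 [0.4707 0.3624 0.1084] dir [-0.2089 -0.9779] -102.06 len 0.0802 wid 0.0146 mid [0.4714 0.3658] zmax 0.1157
flFar 186 [0.5511 0.3462 0.1085] dir [0.2221 0.975 ] 77.17 len 0.0774 wid 0.0147 mid [0.5518 0.349 ] zmax 0.1164
backplate 213 [0.4804 0.1289 0.0781] dir [-0.9997 -0.0232] -178.67 len 0.1088 wid 0.0133 mid [0.4807 0.1289] zmax 0.0835
fixture ((0.4989348351955414, 0.0280827134847641), (0.14128802716732025, 0.3055558502674103), 6.087075710296631)
[[ 0.4989 -0.0616  0.096 ]
 [ 0.4679 -0.0623  0.0923]
 [ 0.4667  0.037   0.0932]
 [ 0.4973  0.0375  0.0955]] [43 33 27 41]
```

```bash
cat >> h.py <<'E'
def goal(pos,yaw,o=None):
    """tool down, tool z axis at world angle yaw(deg); print move in tool axes (cm, rad)"""
    o=o or r.observe(); Rc=rot(o["ee_rot"])
    z=np.array([np.cos(np.radians(yaw)),np.sin(np.radians(yaw)),0]);x=np.array([0,0,-1.]);y=np.cross(z,x)
    Rt=np.c_[x,y,z]
    w=R.from_matrix(Rc.T@Rt).as_rotvec(); dd=Rc.T@(np.array(pos)-o["eef_pos"])*100
    print("t",round(o["t"],2),"pos",o["eef_pos"].round(4),"d cm",dd.round(2),"w",w.round(4),"F",o["force"].round(1),"open",round(o["opening"],3))
    return dd,w
E
python3 - <<'E'
from h import *
o=r.observe();print(rot(o["ee_rot"]).round(3))
for yaw in (-12,168): goal([.471,.364,.22],yaw)
E
```

```text
[[-0.001 -0.913  0.408]
 [-0.001  0.408  0.913]
 [-1.     0.    -0.001]]
t 0.1 pos [0.2551 0.57   0.2306] d cm [  1.07 -28.12  -9.98] w [ 1.3594e+00 -1.2000e-03  1.0000e-03] F [0.4 0.1 0.7] open 1.001
t 0.1 pos [0.2551 0.57   0.2306] d cm [  1.07 -28.12  -9.98] w [-1.7822e+00 -1.0000e-03 -1.3000e-03] F [0.4 0.1 0.7] open 1.001
```

Emit:
step_arm([
  {"jaw":5,"dx":1,"dy":-28,"dz":-10,"wx":1.36},
  {"jaw":5,"dx":1,"dy":-28,"dz":-10,"wx":1.36},
  {"jaw":5,"dx":1,"dy":-28,"dz":-10,"wx":1.36},
  {"jaw":5,"dx":1,"dy":-28,"dz":-10,"wx":1.36},
  {"jaw":5,"dx":1,"dy":-28,"dz":-10,"wx":1.36},
  {"jaw":5,"dx":1,"dy":-28,"dz":-10,"wx":1.36},
  {"jaw":5,"dx":1,"dy":-28,"dz":-10,"wx":1.36},
  {"jaw":5,"dx":1,"dy":-28,"dz":-10,"wx":1.36},
])

```text
$.targets[0]: bad value
```

Emit:
step_arm([
  {"jaw":5.0,"dx":1.0,"dy":-28.0,"dz":-10.0,"wx":1.36,"wy":0.0,"wz":0.0},
  {"jaw":5.0,"dx":1.0,"dy":-28.0,"dz":-10.0,"wx":1.36,"wy":0.0,"wz":0.0},
  {"jaw":5.0,"dx":1.0,"dy":-28.0,"dz":-10.0,"wx":1.36,"wy":0.0,"wz":0.0},
  {"jaw":5.0,"dx":1.0,"dy":-28.0,"dz":-10.0,"wx":1.36,"wy":0.0,"wz":0.0},
  {"jaw":5.0,"dx":1.0,"dy":-28.0,"dz":-10.0,"wx":1.36,"wy":0.0,"wz":0.0},
  {"jaw":5.0,"dx":1.0,"dy":-28.0,"dz":-10.0,"wx":1.36,"wy":0.0,"wz":0.0},
  {"jaw":5.0,"dx":1.0,"dy":-28.0,"dz":-10.0,"wx":1.36,"wy":0.0,"wz":0.0},
  {"jaw":5.0,"dx":1.0,"dy":-28.0,"dz":-10.0,"wx":1.36,"wy":0.0,"wz":0.0},
])

```text
t: 0.9
eef_pos: [0.4711, 0.3631, 0.2208]
ee_rot: [0.707, 0.021, 0.707, -0.021]
force: [0.5, 1.2, 0.5]
opening: 0.582
```

```bash
cat >> h.py <<'E'
def wshot(tag):
    o=r.observe();m,E=ext("wrist",o);p,d=snapshot("wrist")
    np.savez(tag+".npz",p=p,d=d,E=E);cv2.imwrite(f"pics/{tag}.png",p[:,:,::-1]);return p,d,E,cloud("wrist",d,E)
E
python3 - <<'E'
from h import *
p,d,E,W=wshot("w1")
print(W[150:250:25,200:460:40].round(3).tolist())
goal([.471,.364,.22],-12)
E
```

```text
[[[0.342, 0.393, 0.0], [0.386, 0.391, -0.0], [0.431, 0.388, 0.001], [0.475, 0.4, 0.102], [0.515, 0.387, 0.031], [0.548, 0.39, 0.061], [0.607, 0.377, -0.001]], [[0.337, 0.365, -0.0], [0.383, 0.363, 0.0], [0.428, 0.36, 0.001], [0.474, 0.382, 0.113], [0.517, 0.357, 0.013], [0.549, 0.366, 0.061], [0.609, 0.349, -0.001]], [[0.333, 0.336, 0.001], [0.379, 0.333, 0.0], [0.429, 0.339, 0.03], [0.473, 0.362, 0.115], [0.516, 0.329, 0.012], [0.545, 0.347, 0.078], [0.61, 0.319, 0.0]], [[0.327, 0.305, 0.0], [0.375, 0.302, 0.0], [0.422, 0.3, 0.001], [0.471, 0.337, 0.104], [0.517, 0.294, 0.0], [0.541, 0.33, 0.097], [0.612, 0.288, -0.0]]]
t 0.95 pos [0.4705 0.3637 0.2208] d cm [0.08 0.04 0.05] w [ 0.1436 -0.0008  0.0007] F [-0.3 -0.  -0.5] open 0.587
```

View pics/w1.png

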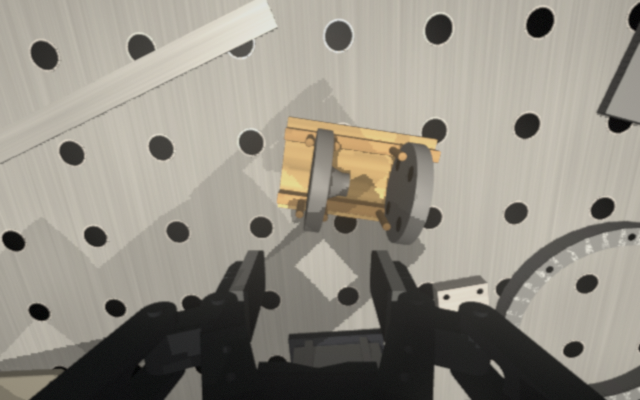

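The wrist view shows the neck flange (disc edge at ~(320,180), neck to the right at ~(343,180)) and the blind flange at ~(410,190). Next I fit the disc's edge in the cloud.

```bash
cat > fit.py <<'E'
from h import *
def discfit(W,c0,dirdeg,zmin=.085,rad=.047,wid=.02,hr=.0475):
    w=W.reshape(-1,3);w=w[np.isfinite(w).all(1)]
    n=np.array([np.cos(np.radians(dirdeg)),np.sin(np.radians(dirdeg))]);t=np.array([-n[1],n[0]])
    for k in range(3):
        q=w[:,:2]-c0; a=q@n;b=q@t
        s=(np.abs(a)<wid)&(np.abs(b)<rad)&(w[:,2]>zmin)
        x,y,z=a[s],b[s],w[s,2]
        # per b-bin: extents of a
        lo,hi,bb=[],[],[]
        for b0 in np.arange(-.036,.037,.004):
            m=np.abs(y-b0)<.002
            if m.sum()>6: lo.append(np.percentile(x[m],3));hi.append(np.percentile(x[m],97));bb.append(b0)
        lo,hi,bb=map(np.array,(lo,hi,bb)); mid=(lo+hi)/2
        k1=np.polyfit(bb,mid,1); ang=np.arctan(k1[0])
        dirdeg=dirdeg-np.degrees(ang)
        # circle along t,z on edge points
        zt=[]
        ys=np.arange(-.036,.037,.003)
        yy=[];
        for b0 in ys:
            m=np.abs(y-b0)<.0015
            if m.sum()>4: zt.append(np.median(np.sort(z[m])[-max(3,m.sum()//3):]));yy.append(b0)
        from scipy.optimize import least_squares
        yy=np.array(yy);zt=np.array(zt)
        f=least_squares(lambda v:np.hypot(yy-v[0],zt-v[1])-hr,[0,.068],loss='soft_l1',f_scale=.001)
        c0=c0+n*np.polyval(k1,0)+t*f.x[0]
        n=np.array([np.cos(np.radians(dirdeg)),np.sin(np.radians(dirdeg))]);t=np.array([-n[1],n[0]])
    print("centre",c0.round(4),"z",f.x[1].round(4),"dir",round(dirdeg,2),"thick",np.median(hi-lo).round(4),"n",s.sum(),"lo",lo.round(4),"hi",hi.round(4))
    return c0,dirdeg
E
python3 - <<'E'
from fit import *
z=np.load("w1.npz");W=cloud("wrist",z["d"],z["E"])
discfit(W,np.array([.471,.364]),-12)
discfit(W,np.array([.553,.348]),-12)
E
```

```text
centre [0.4714 0.3673] z 0.0688 dir -12.83 thick 0.0137 n 9641 lo [-0.0058 -0.0065 -0.0056 -0.0068 -0.0065 -0.0064 -0.0067 -0.0068 -0.006
 -0.0163 -0.0143 -0.0197 -0.0152 -0.0006 -0.007  -0.0074 -0.0073 -0.007
 -0.0072] hi [0.007  0.0071 0.007  0.0071 0.0071 0.0068 0.007  0.0069 0.0069 0.0064
 0.008  0.0126 0.0188 0.0198 0.0066 0.0063 0.0065 0.006  0.0061]
centre [0.5514 0.3502] z 0.0681 dir -11.28 thick 0.0133 n 2450 lo [-0.0067 -0.0066 -0.0066 -0.0065 -0.0066 -0.0065 -0.0064 -0.0064 -0.0064
 -0.0064 -0.0062 -0.0062 -0.0061 -0.0198 -0.0061 -0.0062 -0.006  -0.0058
 -0.0057] hi [0.0062 0.007  0.0061 0.0068 0.007  0.0069 0.007  0.0068 0.0069 0.007
 0.0071 0.007  0.0073 0.0068 0.0076 0.0071 0.0071 0.0073 0.0074]
```

```bash
python3 - <<'E'
from h import *
goal([.4714,.367,.090],-12)
E
```

```text
t 0.95 pos [0.4705 0.3637 0.2208] d cm [13.08  0.35  0.08] w [ 0.1436 -0.0008  0.0007] F [-0.3 -0.  -0.5] open 0.587
```

Emit:
step_arm([
  {"jaw":5.0,"dx":3.0,"dy":0.35,"dz":0.1,"wx":0.14,"wy":0.0,"wz":0.0},
  {"jaw":5.0,"dx":7.0,"dy":0.35,"dz":0.1,"wx":0.14,"wy":0.0,"wz":0.0},
  {"jaw":5.0,"dx":11.0,"dy":0.35,"dz":0.1,"wx":0.14,"wy":0.0,"wz":0.0},
  {"jaw":5.0,"dx":13.0,"dy":0.35,"dz":0.1,"wx":0.14,"wy":0.0,"wz":0.0},
  {"jaw":5.0,"dx":13.0,"dy":0.35,"dz":0.1,"wx":0.14,"wy":0.0,"wz":0.0},
  {"jaw":5.0,"dx":13.0,"dy":0.35,"dz":0.1,"wx":0.14,"wy":0.0,"wz":0.0},
  {"jaw":5.0,"dx":13.0,"dy":0.35,"dz":0.1,"wx":0.14,"wy":0.0,"wz":0.0},
  {"jaw":5.0,"dx":13.0,"dy":0.35,"dz":0.1,"wx":0.14,"wy":0.0,"wz":0.0},
])

```text
t: 1.75
eef_pos: [0.472, 0.369, 0.093]
ee_rot: [0.705, 0.068, 0.703, -0.066]
force: [0.8, -0.3, 0.4]
opening: 0.58
```

```bash
python3 - <<'E'
from h import *
goal([.4714,.367,.090],-12)
p,d,E,W=wshot("w2")
E
```

```text
t 1.75 pos [0.472 0.369 0.093] d cm [ 0.3  -0.21 -0.03] w [ 0.02    0.0019 -0.0021] F [ 0.8 -0.3  0.4] open 0.58
```

View pics/w2.png

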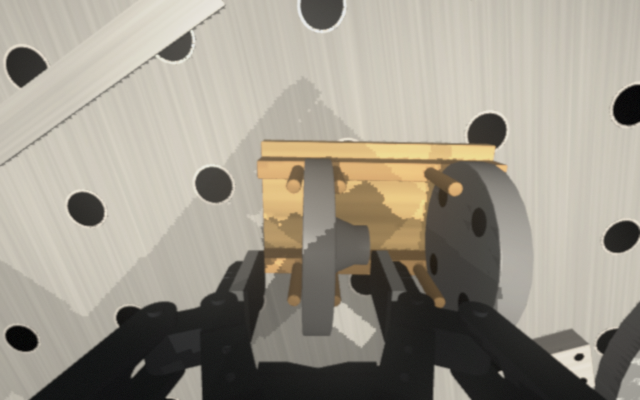

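The disc stands centred between the open fingers (columns ~300–337, fingers at 262 and 372), so I close on it.

Emit:
step_arm([
  {"jaw":5.0,"dx":0.3,"dy":-0.2,"dz":0.0,"wx":0.02,"wy":0.0,"wz":0.0},
  {"jaw":5.0,"dx":0.3,"dy":-0.2,"dz":0.0,"wx":0.02,"wy":0.0,"wz":0.0},
  {"jaw":1.0,"dx":0.3,"dy":-0.2,"dz":0.0,"wx":0.02,"wy":0.0,"wz":0.0},
  {"jaw":0.8,"dx":0.3,"dy":-0.2,"dz":0.0,"wx":0.02,"wy":0.0,"wz":0.0},
  {"jaw":0.8,"dx":0.3,"dy":-0.2,"dz":0.0,"wx":0.02,"wy":0.0,"wz":0.0},
  {"jaw":0.8,"dx":0.3,"dy":-0.2,"dz":0.0,"wx":0.02,"wy":0.0,"wz":0.0},
  {"jaw":0.8,"dx":0.3,"dy":-0.2,"dz":0.0,"wx":0.02,"wy":0.0,"wz":0.0},
  {"jaw":0.8,"dx":0.3,"dy":-0.2,"dz":0.0,"wx":0.02,"wy":0.0,"wz":0.0},
], grip_force=70)

```text
t: 2.6
eef_pos: [0.4708, 0.3663, 0.0884]
ee_rot: [0.703, 0.074, 0.703, -0.074]
force: [-0.9, -0.8, 2.5]
opening: 0.148
```

Emit:
step_arm([
  {"jaw":0.8,"dx":-1.0,"dy":0.0,"dz":0.0,"wx":0.0,"wy":0.0,"wz":0.0},
  {"jaw":0.8,"dx":-3.0,"dy":0.0,"dz":0.0,"wx":0.0,"wy":0.0,"wz":0.0},
  {"jaw":0.8,"dx":-5.0,"dy":0.0,"dz":0.0,"wx":0.0,"wy":0.0,"wz":0.0},
  {"jaw":0.8,"dx":-7.0,"dy":0.0,"dz":0.0,"wx":0.0,"wy":0.0,"wz":0.0},
  {"jaw":0.8,"dx":-9.0,"dy":0.0,"dz":0.0,"wx":0.0,"wy":0.0,"wz":0.0},
  {"jaw":0.8,"dx":-11.0,"dy":0.0,"dz":0.0,"wx":0.0,"wy":0.0,"wz":0.0},
  {"jaw":0.8,"dx":-12.5,"dy":0.0,"dz":0.0,"wx":0.0,"wy":0.0,"wz":0.0},
  {"jaw":0.8,"dx":-12.5,"dy":0.0,"dz":0.0,"wx":0.0,"wy":0.0,"wz":0.0},
])

```text
t: 3.4
eef_pos: [0.4716, 0.3669, 0.2152]
ee_rot: [0.704, 0.075, 0.702, -0.073]
force: [0.7, 0.1, -7.1]
opening: 0.154
```

```bash
python3 - <<'E'
from h import *
p,d,E,W=wshot("w3")
goal([.471,.22,.21],-91)
# fixture from top depth
z=np.load("top0.npz")
E
```

```text
t 3.45 pos [0.471  0.3664 0.2138] d cm [  0.37 -14.32   3.05] w [ 1.3783e+00  1.0000e-04 -1.3000e-03] F [-0.6 -0.3 -6.9] open 0.15
```

View pics/w3.png

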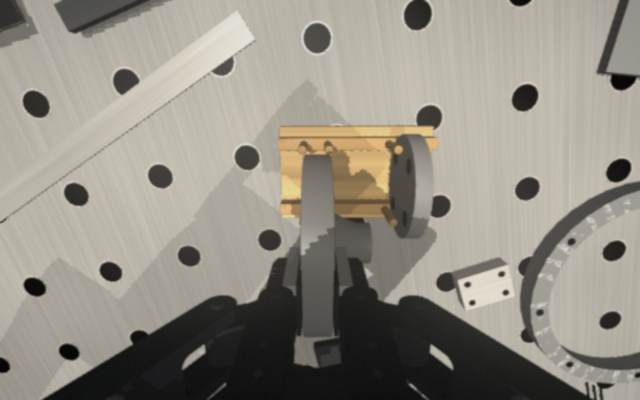

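Emit:
step_arm([
  {"jaw":0.8,"dx":-1.0,"dy":-5.0,"dz":1.0,"wx":0.15,"wy":0.0,"wz":0.0},
  {"jaw":0.8,"dx":-2.0,"dy":-10.0,"dz":2.0,"wx":0.3,"wy":0.0,"wz":0.0},
  {"jaw":0.8,"dx":-2.0,"dy":-14.3,"dz":3.0,"wx":0.45,"wy":0.0,"wz":0.0},
  {"jaw":0.8,"dx":-2.0,"dy":-14.3,"dz":3.0,"wx":0.6,"wy":0.0,"wz":0.0},
  {"jaw":0.8,"dx":-2.0,"dy":-14.3,"dz":3.0,"wx":0.75,"wy":0.0,"wz":0.0},
  {"jaw":0.8,"dx":-2.0,"dy":-14.3,"dz":3.0,"wx":0.9,"wy":0.0,"wz":0.0},
  {"jaw":0.8,"dx":-2.0,"dy":-14.3,"dz":3.0,"wx":1.05,"wy":0.0,"wz":0.0},
  {"jaw":0.8,"dx":-2.0,"dy":-14.3,"dz":3.0,"wx":1.2,"wy":0.0,"wz":0.0},
])

```text
t: 4.25
eef_pos: [0.4694, 0.2197, 0.2318]
ee_rot: [0.537, 0.459, 0.538, -0.461]
force: [-0.0, 0.6, -6.1]
opening: 0.149
```

Emit:
step_arm([
  {"jaw":0.8,"dx":0.0,"dy":0.0,"dz":0.0,"wx":0.09,"wy":0.0,"wz":0.0},
  {"jaw":0.8,"dx":0.0,"dy":0.0,"dz":0.0,"wx":0.18,"wy":0.0,"wz":0.0},
  {"jaw":0.8,"dx":0.0,"dy":0.0,"dz":0.0,"wx":0.18,"wy":0.0,"wz":0.0},
  {"jaw":0.8,"dx":0.0,"dy":0.0,"dz":0.0,"wx":0.18,"wy":0.0,"wz":0.0},
  {"jaw":0.8,"dx":0.0,"dy":0.0,"dz":0.0,"wx":0.18,"wy":0.0,"wz":0.0},
  {"jaw":0.8,"dx":0.0,"dy":0.0,"dz":0.0,"wx":0.18,"wy":0.0,"wz":0.0},
  {"jaw":0.8,"dx":0.0,"dy":0.0,"dz":0.0,"wx":0.18,"wy":0.0,"wz":0.0},
  {"jaw":0.8,"dx":0.0,"dy":0.0,"dz":0.0,"wx":0.18,"wy":0.0,"wz":0.0},
])

```text
t: 5.05
eef_pos: [0.4703, 0.2202, 0.2333]
ee_rot: [0.495, 0.505, 0.495, -0.505]
force: [0.3, 1.1, -6.8]
opening: 0.153
```

```bash
python3 - <<'E'
from h import *
goal([.471,.22,.23],-91)
p,d,E,W=wshot("w4")
E
```

```text
t 5.05 pos [0.4703 0.2202 0.2333] d cm [0.33 0.07 0.02] w [-0.0014  0.     -0.0001] F [ 0.3  1.1 -6.8] open 0.153
```

View pics/w4.png

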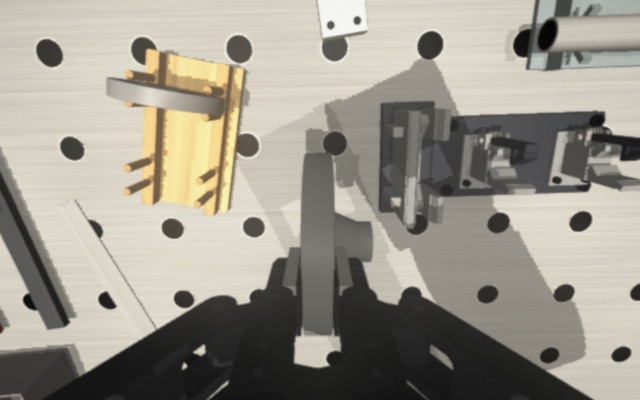

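```bash
python3 - <<'E'
from h import *
from rig import *
z=np.load("w4.npz");W=cloud("wrist",z["d"],z["E"]).reshape(-1,3)
W=W[np.isfinite(W).all(1)]
T=cloud("top",np.load("top0.npz")["d"]).reshape(-1,3)
S=cloud("side",np.load("side0.npz")["d"]).reshape(-1,3);S=S[np.isfinite(S).all(1)]
for nm,w in (("wrist",W),("top",T),("side",S)):
    s=(w[:,0]>.40)&(w[:,0]<.565)&(w[:,1]>-.12)&(w[:,1]<.175);w=w[s]
    b=w[(w[:,2]>.006)&(w[:,2]<.018)]
    print(nm,len(b),"rect",cv2.minAreaRect(b[:,:2].astype(np.float32)), "p1/99 x",np.percentile(b[b[:,1]<.06][:,0],[.5,99.5]).round(4),"y",np.percentile(b[:,1],[.5,99.5]).round(4),"ztop",np.median(b[:,2]).round(4))
    for lo,hi,y0,y1 in ((.076,.086,.09,.16),(.066,.074,.06,.13)):
        c=w[(w[:,2]>lo)&(w[:,2]<hi)&(w[:,1]>y0)&(w[:,1]<y1)]
        if len(c)>20:
            k=np.polyfit(c[:,0],c[:,1],1);print(" band",lo,len(c),"slope deg",np.degrees(np.arctan(k[0])).round(2),"mid",c.mean(0).round(4),"x",np.percentile(c[:,0],[1,99]).round(4),"y",np.percentile(c[:,1]-k[0]*(c[:,0]-.48),[2,50,98]).round(4))
# height map of wrist
H=np.full((175,300),0.)
s=(W[:,0]>.39)&(W[:,0]<.565)&(W[:,1]>-.12)&(W[:,1]<.18)
w=W[s];i=((.565-w[:,0])*1000).astype(int).clip(0,174);j=((.18-w[:,1])*1000).astype(int).clip(0,299)
np.maximum.at(H,(i,j),w[:,2])
c=cv2.applyColorMap(np.clip(H*255/.11,0,255).astype(np.uint8),cv2.COLORMAP_JET)
cv2.imwrite("pics/hm4.png",cv2.resize(c,None,fx=2.6,fy=2.6,interpolation=cv2.INTER_NEAREST))
E
```

```text
wrist 9376 rect ((0.48269879817962646, 0.026835687458515167), (0.12383567541837692, 0.2407558709383011), 0.8728278279304504) p1/99 x [0.4386 0.5287] y [-0.0878  0.1472] ztop 0.0122
 band 0.076 1038 slope deg 0.84 mid [0.4841 0.1308 0.0803] x [0.4278 0.5346] y [0.1259 0.1309 0.1342]
 band 0.066 715 slope deg 0.68 mid [0.4862 0.104  0.0701] x [0.4275 0.5363] y [0.0959 0.1021 0.1241]
top 2043 rect ((0.4789333641529083, 0.023684576153755188), (0.15211308002471924, 0.26332512497901917), 4.590707778930664) p1/99 x [0.4379 0.5288] y [-0.092   0.1466] ztop 0.0119
 band 0.076 152 slope deg 2.24 mid [0.483  0.1297 0.0799] x [0.4283 0.5349] y [0.1237 0.1305 0.1338]
 band 0.066 106 slope deg -0.46 mid [0.4807 0.1119 0.0705] x [0.4267 0.5347] y [0.0972 0.104  0.127 ]
side 1419 rect ((0.4793529212474823, 0.027087531983852386), (0.2403436154127121, 0.12402908504009247), 89.3619155883789) p1/99 x [0.4368 0.5274] y [-0.0921  0.143 ] ztop 0.0118
 band 0.076 115 slope deg 0.82 mid [0.4786 0.1306 0.079 ] x [0.4273 0.5332] y [0.1259 0.1301 0.1366]
 band 0.066 141 slope deg -0.38 mid [0.4788 0.1162 0.07  ] x [0.4261 0.5354] y [0.097  0.1237 0.1295]
```

View pics/hm4.png

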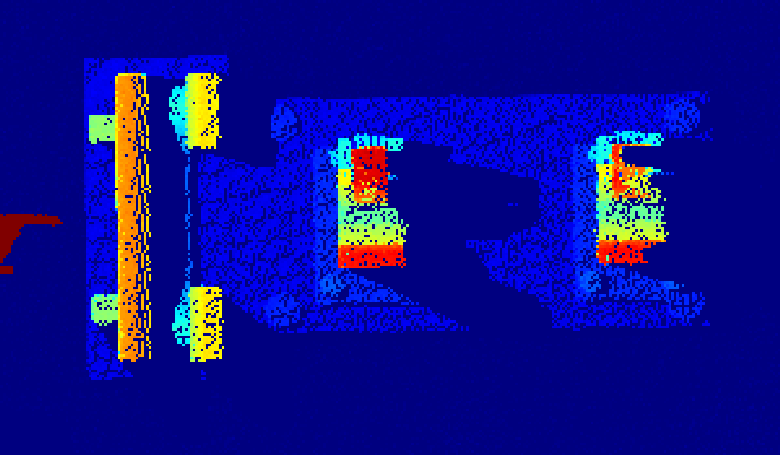

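```bash
python3 - <<'E'
from fit import *
z=np.load("w4.npz");W=cloud("wrist",z["d"],z["E"])
o=r.observe();print(o["eef_pos"].round(4))
w=W.reshape(-1,3);w=w[np.isfinite(w).all(1)]
# disc: faces region around TCP
s=(abs(w[:,1]-.22)<.012)&(w[:,0]>.4)&(w[:,0]<.54)&(w[:,2]>.16)&(w[:,2]<.28)
q=w[s];print(len(q),q.min(0).round(4),q.max(0).round(4))
for x0 in np.arange(.48,.526,.004):
    m=q[abs(q[:,0]-x0)<.002]
    if len(m)>5: print(round(x0,3),len(m),"y",np.percentile(m[:,1],[2,98]).round(4),"mid",np.percentile(m[:,1],[2,98]).mean().round(4),"ztop",np.percentile(m[:,2],90).round(4))
# neck
s=(w[:,1]>.175)&(w[:,1]<.209)&(w[:,0]>.44)&(w[:,0]<.52)&(w[:,2]>.17)&(w[:,2]<.25)
q=w[s];print("neck",len(q),np.percentile(q,[1,50,99],axis=0).round(4))
E
```

```text
[0.4703 0.2202 0.2334]
8057 [0.4367 0.208  0.2076] [0.5204 0.232  0.28  ]
0.48 1548 y [0.2082 0.2311] mid 0.2196 ztop 0.2711
0.484 465 y [0.2085 0.2316] mid 0.2201 ztop 0.2776
0.488 399 y [0.2083 0.2248] mid 0.2166 ztop 0.2581
0.492 385 y [0.2116 0.2248] mid 0.2182 ztop 0.2567
0.496 372 y [0.2115 0.2247] mid 0.2181 ztop 0.2547
0.5 397 y [0.2114 0.2247] mid 0.2181 ztop 0.2527
0.504 401 y [0.2112 0.2247] mid 0.218 ztop 0.2495
0.508 403 y [0.211  0.2243] mid 0.2177 ztop 0.2463
0.512 388 y [0.211  0.2245] mid 0.2177 ztop 0.2411
0.516 397 y [0.2108 0.2242] mid 0.2175 ztop 0.2351
0.52 299 y [0.2109 0.2239] mid 0.2174 ztop 0.2261
neck 1600 [[0.4653 0.1903 0.2108]
 [0.4791 0.2004 0.2229]
 [0.488  0.2088 0.2493]]
```

```bash
python3 - <<'E'
from h import *
goal([.4777,.1165,.165],-89)
E
```

```text
t 5.1 pos [0.4703 0.2202 0.2334] d cm [ 6.84  0.93 10.35] w [-0.0365 -0.     -0.0001] F [ 0.   0.3 -7.5] open 0.148
```

Flange bottom will pass the back plate at safe height: traverse first, then lower.

Emit:
step_arm([
  {"jaw":0.8,"dx":0.0,"dy":0.5,"dz":4.0,"wx":-0.036,"wy":0.0,"wz":0.0},
  {"jaw":0.8,"dx":0.0,"dy":0.93,"dz":7.5,"wx":-0.036,"wy":0.0,"wz":0.0},
  {"jaw":0.8,"dx":1.5,"dy":0.93,"dz":9.5,"wx":-0.036,"wy":0.0,"wz":0.0},
  {"jaw":0.8,"dx":4.0,"dy":0.93,"dz":10.35,"wx":-0.036,"wy":0.0,"wz":0.0},
  {"jaw":0.8,"dx":6.0,"dy":0.93,"dz":10.35,"wx":-0.036,"wy":0.0,"wz":0.0},
  {"jaw":0.8,"dx":6.8,"dy":0.93,"dz":10.35,"wx":-0.036,"wy":0.0,"wz":0.0},
  {"jaw":0.8,"dx":6.8,"dy":0.93,"dz":10.35,"wx":-0.036,"wy":0.0,"wz":0.0},
  {"jaw":0.8,"dx":6.8,"dy":0.93,"dz":10.35,"wx":-0.036,"wy":0.0,"wz":0.0},
])

```text
t: 5.9
eef_pos: [0.4783, 0.1169, 0.166]
ee_rot: [0.505, 0.496, 0.504, -0.495]
force: [1.2, -0.7, -6.6]
opening: 0.149
```

```bash
python3 - <<'E'
from h import *
p,d,E,W=wshot("w5")
goal([.4777,.1165,.165],-89)
p,d=snapshot("side");np.savez("side5.npz",p=p,d=d);crop(p,230,370,120,250,"side5.png",4)
w=W.reshape(-1,3);w=w[np.isfinite(w).all(1)]
o=r.observe();t=o["eef_pos"]
q=w[(abs(w[:,1]-t[1])<.013)&(w[:,2]>.10)&(w[:,2]<.21)]
for x0 in np.arange(t[0]+.016,t[0]+.052,.004):
    m=q[abs(q[:,0]-x0)<.002]
    if len(m)>5: print(round(x0,3),len(m),"y",np.percentile(m[:,1],[2,98]).round(4),"ztop",np.percentile(m[:,2],90).round(4))
for lo,hi,y0,y1 in ((.076,.084,.105,.16),(.066,.074,.08,.13)):
    c=w[(w[:,2]>lo)&(w[:,2]<hi)&(w[:,1]>y0)&(w[:,1]<y1)&(w[:,0]>.42)&(w[:,0]<.55)]
    for x0 in np.arange(.425,.545,.006):
        m=c[abs(c[:,0]-x0)<.003]
        if len(m)>8: print("band",lo,round(x0,3),len(m),np.percentile(m[:,1],[2,98]).round(4))
E
```

```text
t 5.95 pos [0.4785 0.117  0.1663] d cm [ 0.13 -0.08  0.05] w [-0.0001 -0.0004 -0.0018] F [ 0.1  0.2 -7.2] open 0.143
0.495 420 y [0.1043 0.1222] ztop 0.1909
0.499 391 y [0.1065 0.1223] ztop 0.19
0.503 372 y [0.1092 0.1224] ztop 0.188
0.507 396 y [0.1092 0.1225] ztop 0.186
0.511 397 y [0.1092 0.1226] ztop 0.1832
0.515 411 y [0.1091 0.1226] ztop 0.1799
0.519 385 y [0.1094 0.1226] ztop 0.1756
0.523 388 y [0.1093 0.1226] ztop 0.1703
0.527 438 y [0.1096 0.1227] ztop 0.162
band 0.076 0.449 45 [0.128  0.1335]
band 0.076 0.455 56 [0.128  0.1335]
band 0.076 0.461 58 [0.128  0.1334]
band 0.076 0.467 66 [0.1281 0.1342]
band 0.076 0.473 69 [0.128  0.1342]
band 0.076 0.479 70 [0.1281 0.1341]
band 0.076 0.485 69 [0.1281 0.134 ]
band 0.076 0.491 80 [0.1274 0.134 ]
band 0.076 0.497 82 [0.1274 0.134 ]
band 0.076 0.503 92 [0.1269 0.1346]
band 0.076 0.509 103 [0.1268 0.1346]
band 0.076 0.515 105 [0.1262 0.1346]
band 0.076 0.521 110 [0.1262 0.1345]
band 0.076 0.527 109 [0.1263 0.1345]
band 0.076 0.533 119 [0.1263 0.1352]
band 0.076 0.539 12 [0.1271 0.1343]
band 0.066 0.509 54 [0.0962 0.1044]
band 0.066 0.515 100 [0.0963 0.1056]
band 0.066 0.521 127 [0.0966 0.125 ]
band 0.066 0.527 126 [0.0969 0.125 ]
band 0.066 0.533 130 [0.0965 0.1251]
band 0.066 0.539 27 [0.097  0.1291]
```

View pics/w5.png

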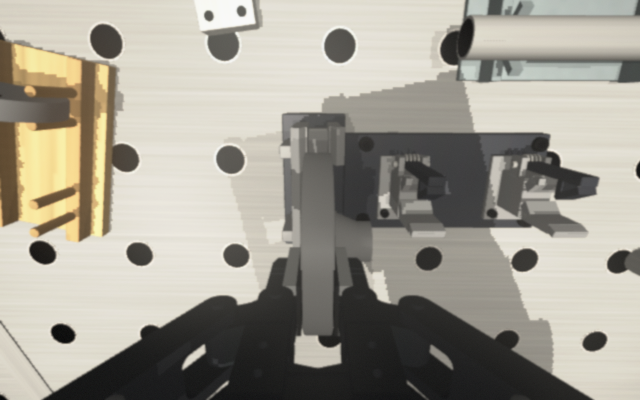

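View pics/side5.png

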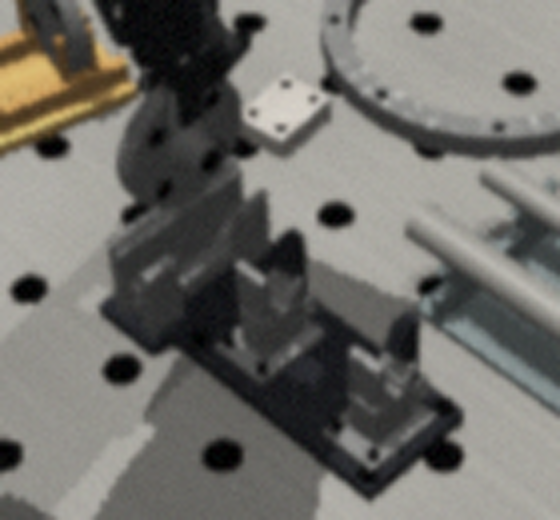

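Emit:
step_arm([
  {"jaw":0.8,"dx":0.5,"dy":-0.1,"dz":0.07,"wx":-0.004,"wy":0.0,"wz":0.0},
  {"jaw":0.8,"dx":1.2,"dy":-0.1,"dz":0.07,"wx":-0.004,"wy":0.0,"wz":0.0},
  {"jaw":0.8,"dx":1.9,"dy":-0.1,"dz":0.07,"wx":-0.004,"wy":0.0,"wz":0.0},
  {"jaw":0.8,"dx":2.5,"dy":-0.1,"dz":0.07,"wx":-0.004,"wy":0.0,"wz":0.0},
  {"jaw":0.8,"dx":3.0,"dy":-0.1,"dz":0.07,"wx":-0.004,"wy":0.0,"wz":0.0},
  {"jaw":0.8,"dx":3.5,"dy":-0.1,"dz":0.07,"wx":-0.004,"wy":0.0,"wz":0.0},
  {"jaw":0.8,"dx":4.0,"dy":-0.1,"dz":0.07,"wx":-0.004,"wy":0.0,"wz":0.0},
  {"jaw":0.8,"dx":4.5,"dy":-0.1,"dz":0.07,"wx":-0.004,"wy":0.0,"wz":0.0},
])

```text
t: 6.8
eef_pos: [0.4768, 0.1159, 0.1199]
ee_rot: [0.505, 0.495, 0.505, -0.495]
force: [0.1, 1.4, -6.3]
opening: 0.148
```

Emit:
step_arm([
  {"jaw":0.8,"dx":0.3,"dy":0.0,"dz":0.0,"wx":0.0,"wy":0.0,"wz":0.0},
  {"jaw":0.8,"dx":0.6,"dy":0.0,"dz":0.0,"wx":0.0,"wy":0.0,"wz":0.0},
  {"jaw":0.8,"dx":0.9,"dy":0.0,"dz":0.0,"wx":0.0,"wy":0.0,"wz":0.0},
  {"jaw":0.8,"dx":1.2,"dy":0.0,"dz":0.0,"wx":0.0,"wy":0.0,"wz":0.0},
  {"jaw":0.8,"dx":1.5,"dy":0.0,"dz":0.0,"wx":0.0,"wy":0.0,"wz":0.0},
  {"jaw":0.8,"dx":1.8,"dy":0.0,"dz":0.0,"wx":0.0,"wy":0.0,"wz":0.0},
  {"jaw":0.8,"dx":2.1,"dy":0.0,"dz":0.0,"wx":0.0,"wy":0.0,"wz":0.0},
  {"jaw":0.8,"dx":2.4,"dy":0.0,"dz":0.0,"wx":0.0,"wy":0.0,"wz":0.0},
])

```text
t: 7.6
eef_pos: [0.4768, 0.1159, 0.0961]
ee_rot: [0.505, 0.495, 0.505, -0.495]
force: [-0.1, 2.5, -5.9]
opening: 0.152
```

Emit:
step_arm([
  {"jaw":0.8,"dx":0.05,"dy":0.0,"dz":0.0,"wx":0.0,"wy":0.0,"wz":0.0},
  {"jaw":0.8,"dx":0.1,"dy":0.0,"dz":0.0,"wx":0.0,"wy":0.0,"wz":0.0},
  {"jaw":0.8,"dx":0.15,"dy":0.0,"dz":0.0,"wx":0.0,"wy":0.0,"wz":0.0},
  {"jaw":0.8,"dx":0.2,"dy":0.0,"dz":0.0,"wx":0.0,"wy":0.0,"wz":0.0},
  {"jaw":0.8,"dx":0.2,"dy":0.0,"dz":0.0,"wx":0.0,"wy":0.0,"wz":0.0},
  {"jaw":0.8,"dx":0.2,"dy":0.0,"dz":0.0,"wx":0.0,"wy":0.0,"wz":0.0},
  {"jaw":0.8,"dx":0.2,"dy":0.0,"dz":0.0,"wx":0.0,"wy":0.0,"wz":0.0},
  {"jaw":0.8,"dx":0.2,"dy":0.0,"dz":0.0,"wx":0.0,"wy":0.0,"wz":0.0},
])

```text
t: 8.4
eef_pos: [0.4767, 0.1159, 0.0944]
ee_rot: [0.505, 0.495, 0.505, -0.495]
force: [-0.1, 4.1, -7.5]
opening: 0.145
```

Emit:
step_arm([
  {"jaw":0.8,"dx":0.05,"dy":0.0,"dz":-0.04,"wx":0.0,"wy":0.0,"wz":0.0},
  {"jaw":0.8,"dx":0.1,"dy":0.0,"dz":-0.04,"wx":0.0,"wy":0.0,"wz":0.0},
  {"jaw":0.8,"dx":0.15,"dy":0.0,"dz":-0.04,"wx":0.0,"wy":0.0,"wz":0.0},
  {"jaw":0.8,"dx":0.2,"dy":0.0,"dz":-0.04,"wx":0.0,"wy":0.0,"wz":0.0},
  {"jaw":0.8,"dx":0.25,"dy":0.0,"dz":-0.04,"wx":0.0,"wy":0.0,"wz":0.0},
  {"jaw":0.8,"dx":0.3,"dy":0.0,"dz":-0.04,"wx":0.0,"wy":0.0,"wz":0.0},
  {"jaw":0.8,"dx":0.35,"dy":0.0,"dz":-0.04,"wx":0.0,"wy":0.0,"wz":0.0},
  {"jaw":0.8,"dx":0.35,"dy":0.0,"dz":-0.04,"wx":0.0,"wy":0.0,"wz":0.0},
])

```text
t: 9.2
eef_pos: [0.4782, 0.1163, 0.0915]
ee_rot: [0.506, 0.496, 0.505, -0.494]
force: [6.0, -1.0, 1.9]
opening: 0.147
```

```bash
python3 - <<'E'
from h import *
p,d,E,W=wshot("w6")
o=r.observe();t=o["eef_pos"];print(t.round(4),o["force"].round(1))
w=W.reshape(-1,3);w=w[np.isfinite(w).all(1)]
q=w[(abs(w[:,1]-.116)<.013)&(w[:,2]>.06)&(w[:,2]<.14)]
for x0 in np.arange(t[0]+.016,t[0]+.056,.004):
    m=q[abs(q[:,0]-x0)<.002]
    if len(m)>5: print(round(x0,3),len(m),"y",np.percentile(m[:,1],[2,98]).round(4),"ztop",np.percentile(m[:,2],90).round(4))
E
```

```text
[0.4782 0.1164 0.0915] [ 5.5 -0.3  1.5]
0.494 517 y [0.1034 0.1283] ztop 0.1165
0.498 479 y [0.1054 0.1284] ztop 0.1154
0.502 462 y [0.1087 0.1284] ztop 0.1134
0.506 472 y [0.1087 0.1283] ztop 0.1116
0.51 547 y [0.1037 0.1283] ztop 0.1088
0.514 554 y [0.1038 0.1283] ztop 0.1055
0.518 554 y [0.1036 0.1283] ztop 0.1012
0.522 585 y [0.1037 0.1283] ztop 0.096
0.526 638 y [0.1038 0.1283] ztop 0.0875
0.53 201 y [0.1031 0.1287] ztop 0.0797
```

View pics/w6.png

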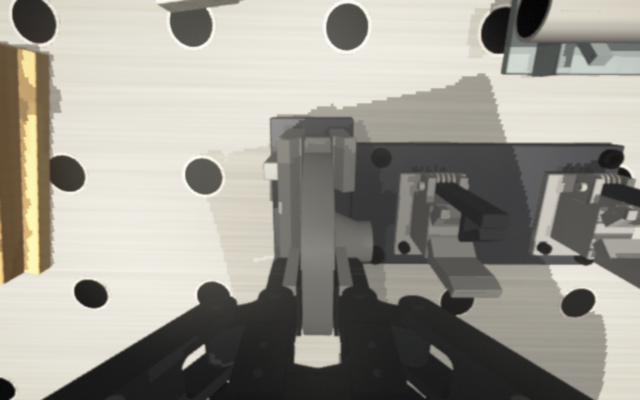

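The disc sits in the slot and reached the V (force up ~9 N, sideways 6 N). Releasing, with a slight sideways relief.

Emit:
step_arm([
  {"jaw":0.8,"dx":0.02,"dy":0.12,"dz":0.0,"wx":0.0,"wy":0.0,"wz":0.0},
  {"jaw":0.8,"dx":0.03,"dy":0.12,"dz":0.0,"wx":0.0,"wy":0.0,"wz":0.0},
  {"jaw":1.4,"dx":0.03,"dy":0.12,"dz":0.0,"wx":0.0,"wy":0.0,"wz":0.0},
  {"jaw":1.8,"dx":0.03,"dy":0.12,"dz":0.0,"wx":0.0,"wy":0.0,"wz":0.0},
  {"jaw":3.5,"dx":0.03,"dy":0.12,"dz":0.0,"wx":0.0,"wy":0.0,"wz":0.0},
  {"jaw":4.0,"dx":0.03,"dy":0.12,"dz":0.0,"wx":0.0,"wy":0.0,"wz":0.0},
  {"jaw":4.0,"dx":0.03,"dy":0.12,"dz":0.0,"wx":0.0,"wy":0.0,"wz":0.0},
  {"jaw":4.0,"dx":0.03,"dy":0.12,"dz":0.0,"wx":0.0,"wy":0.0,"wz":0.0},
])

```text
t: 10.05
eef_pos: [0.4776, 0.1162, 0.0904]
ee_rot: [0.505, 0.495, 0.505, -0.495]
force: [0.0, 0.6, 0.4]
opening: 0.47
```

Emit:
step_arm([
  {"jaw":4.0,"dx":-1.5,"dy":0.0,"dz":0.0,"wx":0.0,"wy":0.0,"wz":0.0},
  {"jaw":4.0,"dx":-4.0,"dy":0.0,"dz":0.0,"wx":0.0,"wy":0.0,"wz":0.0},
  {"jaw":4.0,"dx":-8.0,"dy":0.0,"dz":0.0,"wx":0.0,"wy":0.0,"wz":0.0},
  {"jaw":4.0,"dx":-12.0,"dy":0.0,"dz":0.0,"wx":0.0,"wy":0.0,"wz":0.0},
  {"jaw":4.0,"dx":-12.0,"dy":0.0,"dz":0.0,"wx":0.0,"wy":0.0,"wz":0.0},
  {"jaw":4.0,"dx":-12.0,"dy":0.0,"dz":0.0,"wx":0.0,"wy":0.0,"wz":0.0},
  {"jaw":4.0,"dx":-12.0,"dy":0.0,"dz":0.0,"wx":0.0,"wy":0.0,"wz":0.0},
  {"jaw":4.0,"dx":-12.0,"dy":0.0,"dz":0.0,"wx":0.0,"wy":0.0,"wz":0.0},
])

```text
t: 10.85
eef_pos: [0.4768, 0.116, 0.2091]
ee_rot: [0.505, 0.494, 0.506, -0.496]
force: [-0.4, 0.6, 0.4]
opening: 0.465
```

```bash
python3 - <<'E'
from fit import *
p,d,E,W=wshot("w7")
o=r.observe();t=o["eef_pos"];print(t.round(4),o["force"].round(1))
c,dd=discfit(W,np.array([.4814,.115]),-89.2,zmin=.09,wid=.012)
w=W.reshape(-1,3);w=w[np.isfinite(w).all(1)]
for x0 in np.arange(.44,.53,.008):
    m=w[(abs(w[:,0]-x0)<.004)&(abs(w[:,1]-.115)<.015)&(w[:,2]>.09)]
    if len(m)>8: print(round(x0,3),len(m),np.percentile(m[:,1],[2,98]).round(4),np.percentile(m[:,2],95).round(4))
# neck
m=w[(abs(w[:,0]-.4814)<.016)&(w[:,1]>.07)&(w[:,1]<.106)&(w[:,2]>.078)&(w[:,2]<.092)]
print("neck",len(m),np.percentile(m,[1,50,99],axis=0).round(4))
E
```

```text
[0.477  0.116  0.2092] [ 0.3  0.4 -0.2]
centre [0.4815 0.1144] z 0.0708 dir -88.83 thick 0.013 n 5641 lo [-0.0059 -0.0068 -0.0067 -0.0066 -0.0065 -0.0065 -0.0064 -0.0064 -0.0063
 -0.0063 -0.0113 -0.0108 -0.0119 -0.0117 -0.0063 -0.0063 -0.0064 -0.0064
 -0.0065] hi [0.0062 0.0067 0.0069 0.0068 0.0067 0.0066 0.0062 0.0065 0.0065 0.0064
 0.0111 0.0109 0.0119 0.0115 0.0063 0.0064 0.0064 0.0064 0.0065]
0.44 30 [0.1072 0.1199] 0.0987
0.448 86 [0.1073 0.1206] 0.1069
0.456 125 [0.1071 0.1206] 0.1121
0.464 146 [0.1074 0.1206] 0.1156
0.472 166 [0.1077 0.1207] 0.1177
0.48 182 [0.1079 0.1207] 0.1182
0.488 3918 [0.1026 0.127 ] 0.2937
0.496 1784 [0.1001 0.1299] 0.301
0.504 206 [0.1085 0.1212] 0.1133
0.512 216 [0.1086 0.1214] 0.1092
0.52 223 [0.1086 0.1217] 0.1022
neck 482 [[0.47   0.0866 0.0783]
 [0.4829 0.0987 0.0813]
 [0.4943 0.1057 0.0862]]
```

View pics/w7.png

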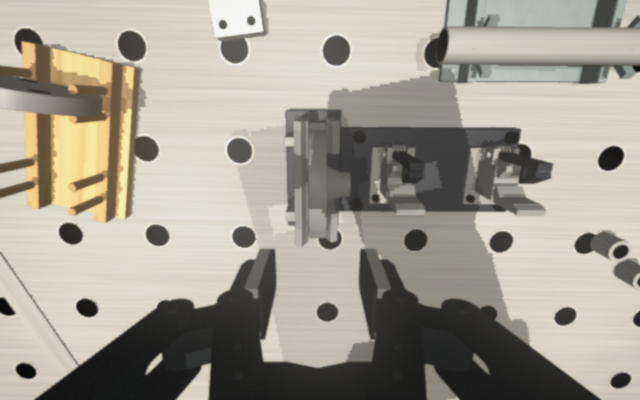

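Flange sits home: fitted centre (0.4815, 0.1144, 0.071), square within ~0.5°. Now to the thin tube.

```bash
python3 - <<'E'
from h import *
goal([.668,-.083,.20],0.9)
E
```

```text
t 10.9 pos [0.477  0.116  0.2092] d cm [ 0.88 18.69 20.29] w [-1.5658 -0.0016  0.0025] F [ 0.3  0.4 -0.2] open 0.471
```

Emit:
step_arm([
  {"jaw":5.0,"dx":0.0,"dy":2.5,"dz":2.5,"wx":-0.15,"wy":0.0,"wz":0.0},
  {"jaw":5.0,"dx":0.0,"dy":5.5,"dz":5.5,"wx":-0.3,"wy":0.0,"wz":0.0},
  {"jaw":5.0,"dx":0.0,"dy":8.5,"dz":8.5,"wx":-0.45,"wy":0.0,"wz":0.0},
  {"jaw":5.0,"dx":0.0,"dy":11.5,"dz":11.5,"wx":-0.6,"wy":0.0,"wz":0.0},
  {"jaw":5.0,"dx":0.5,"dy":14.5,"dz":14.5,"wx":-0.75,"wy":0.0,"wz":0.0},
  {"jaw":5.0,"dx":0.9,"dy":17.0,"dz":17.5,"wx":-0.9,"wy":0.0,"wz":0.0},
  {"jaw":5.0,"dx":0.9,"dy":18.7,"dz":20.3,"wx":-1.05,"wy":0.0,"wz":0.0},
  {"jaw":5.0,"dx":0.9,"dy":18.7,"dz":20.3,"wx":-1.2,"wy":0.0,"wz":0.0},
])

```text
t: 11.7
eef_pos: [0.6705, -0.0863, 0.1996]
ee_rot: [0.696, 0.122, 0.697, -0.122]
force: [0.3, 0.2, -0.6]
opening: 0.587
```

Emit:
step_arm([
  {"jaw":5.0,"dx":0.0,"dy":0.0,"dz":0.0,"wx":-0.15,"wy":0.0,"wz":0.0},
  {"jaw":5.0,"dx":0.0,"dy":0.0,"dz":0.0,"wx":-0.3,"wy":0.0,"wz":0.0},
  {"jaw":5.0,"dx":0.0,"dy":0.0,"dz":0.0,"wx":-0.365,"wy":0.0,"wz":0.0},
  {"jaw":5.0,"dx":0.0,"dy":0.0,"dz":0.0,"wx":-0.365,"wy":0.0,"wz":0.0},
  {"jaw":5.0,"dx":0.0,"dy":0.0,"dz":0.0,"wx":-0.365,"wy":0.0,"wz":0.0},
  {"jaw":5.0,"dx":0.0,"dy":0.0,"dz":0.0,"wx":-0.365,"wy":0.0,"wz":0.0},
  {"jaw":5.0,"dx":0.0,"dy":0.0,"dz":0.0,"wx":-0.365,"wy":0.0,"wz":0.0},
  {"jaw":5.0,"dx":0.0,"dy":0.0,"dz":0.0,"wx":-0.365,"wy":0.0,"wz":0.0},
])

```text
t: 12.5
eef_pos: [0.669, -0.0828, 0.2015]
ee_rot: [0.707, -0.005, 0.707, 0.005]
force: [-0.5, 0.6, 0.9]
opening: 0.587
```

```bash
cat > tube.py <<'E'
from h import *
def tubefit(W,x0,y0,zmin=.055,hw=.02,hl=.12):
    w=W.reshape(-1,3);w=w[np.isfinite(w).all(1)]
    q=w[(abs(w[:,0]-x0)<hw)&(abs(w[:,1]-y0)<hl)&(w[:,2]>zmin)&(w[:,2]<zmin+.03)]
    mids=[]
    for yy in np.arange(y0-.095,y0+.096,.01):
        m=q[abs(q[:,1]-yy)<.005]
        if len(m)>20:
            lo,hi=np.percentile(m[:,0],[1,99]); mids.append((yy,(lo+hi)/2,hi-lo,np.percentile(m[:,2],97)))
    mids=np.array(mids);k=np.polyfit(mids[:,0],mids[:,1],1)
    print("x at y0",np.polyval(k,y0).round(4),"axis dx/dy deg",np.degrees(np.arctan(k[0])).round(2),"y ends",np.percentile(q[:,1],[.3,99.7]).round(4),"res",(mids[:,1]-np.polyval(k,mids[:,0])).std().round(5),"ztop",np.median(mids[:,3]).round(4),"wid",np.median(mids[:,2]).round(4))
    return mids
E
python3 - <<'E'
from tube import *
p,d,E,W=wshot("w8")
goal([.668,-.083,.20],0.9)
tubefit(W,.668,-.083)
E
```

```text
t 12.55 pos [ 0.669  -0.0828  0.2016] d cm [ 0.16 -0.02 -0.1 ] w [-0.001   0.0001  0.    ] F [-1.  -0.3 -0.2] open 0.583
x at y0 0.6699 axis dx/dy deg -0.46 y ends [-0.1822  0.0164] res 0.00148 ztop 0.0666 wid 0.021
```

View pics/w8.png

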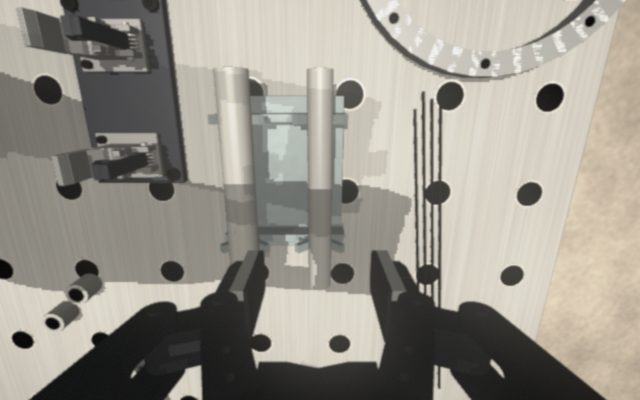

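Emit:
step_arm([
  {"jaw":5.0,"dx":4.0,"dy":0.0,"dz":0.05,"wx":0.0,"wy":0.0,"wz":0.0},
  {"jaw":5.0,"dx":8.0,"dy":0.0,"dz":0.05,"wx":0.0,"wy":0.0,"wz":0.0},
  {"jaw":5.0,"dx":12.0,"dy":0.0,"dz":0.05,"wx":0.0,"wy":0.0,"wz":0.0},
  {"jaw":5.0,"dx":15.0,"dy":0.0,"dz":0.05,"wx":0.0,"wy":0.0,"wz":0.0},
  {"jaw":5.0,"dx":16.4,"dy":0.0,"dz":0.05,"wx":0.0,"wy":0.0,"wz":0.0},
  {"jaw":5.0,"dx":16.4,"dy":0.0,"dz":0.05,"wx":0.0,"wy":0.0,"wz":0.0},
  {"jaw":5.0,"dx":16.4,"dy":0.0,"dz":0.05,"wx":0.0,"wy":0.0,"wz":0.0},
  {"jaw":5.0,"dx":16.4,"dy":0.0,"dz":0.05,"wx":0.0,"wy":0.0,"wz":0.0},
])

```text
t: 13.35
eef_pos: [0.6711, -0.083, 0.0397]
ee_rot: [0.708, -0.006, 0.706, 0.005]
force: [0.5, -0.3, 0.8]
opening: 0.586
```

Emit:
step_arm([
  {"jaw":4.0,"dx":0.0,"dy":0.0,"dz":0.0,"wx":0.0,"wy":0.0,"wz":0.0},
  {"jaw":3.0,"dx":0.0,"dy":0.0,"dz":0.0,"wx":0.0,"wy":0.0,"wz":0.0},
  {"jaw":2.2,"dx":0.0,"dy":0.0,"dz":0.0,"wx":0.0,"wy":0.0,"wz":0.0},
  {"jaw":1.6,"dx":0.0,"dy":0.0,"dz":0.0,"wx":0.0,"wy":0.0,"wz":0.0},
  {"jaw":1.4,"dx":0.0,"dy":0.0,"dz":0.0,"wx":0.0,"wy":0.0,"wz":0.0},
  {"jaw":1.4,"dx":0.0,"dy":0.0,"dz":0.0,"wx":0.0,"wy":0.0,"wz":0.0},
  {"jaw":1.4,"dx":0.0,"dy":0.0,"dz":0.0,"wx":0.0,"wy":0.0,"wz":0.0},
  {"jaw":1.4,"dx":0.0,"dy":0.0,"dz":0.0,"wx":0.0,"wy":0.0,"wz":0.0},
], grip_force=70)

```text
t: 14.15
eef_pos: [0.671, -0.0829, 0.0388]
ee_rot: [0.708, -0.005, 0.706, 0.005]
force: [2.1, -0.2, 7.3]
opening: 0.235
```

```bash
python3 - <<'E'
from h import *
goal([.668,-.083,.19],0.9)
wshot("w9")
E
```

```text
t 14.15 pos [ 0.671  -0.0829  0.0388] d cm [-1.512e+01 -1.000e-02 -2.600e-01] w [-0.0007  0.0032  0.0004] F [ 2.1 -0.2  7.3] open 0.235
```

View pics/w9.png

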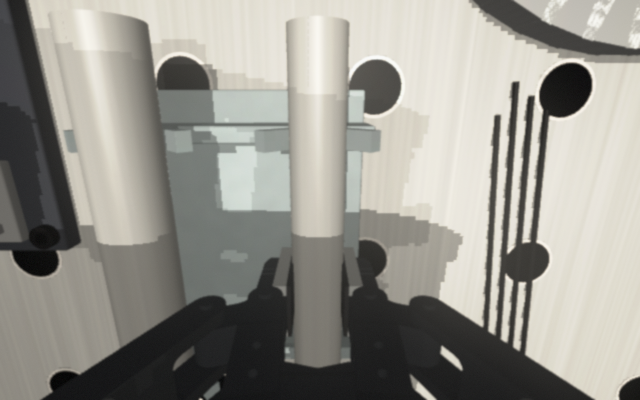

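Emit:
step_arm([
  {"jaw":1.4,"dx":-1.5,"dy":0.0,"dz":0.0,"wx":0.0,"wy":0.0,"wz":0.0},
  {"jaw":1.4,"dx":-4.0,"dy":0.0,"dz":0.0,"wx":0.0,"wy":0.0,"wz":0.0},
  {"jaw":1.4,"dx":-7.0,"dy":0.0,"dz":0.0,"wx":0.0,"wy":0.0,"wz":0.0},
  {"jaw":1.4,"dx":-10.0,"dy":0.0,"dz":0.0,"wx":0.0,"wy":0.0,"wz":0.0},
  {"jaw":1.4,"dx":-13.0,"dy":0.0,"dz":0.0,"wx":0.0,"wy":0.0,"wz":0.0},
  {"jaw":1.4,"dx":-15.0,"dy":0.0,"dz":0.0,"wx":0.0,"wy":0.0,"wz":0.0},
  {"jaw":1.4,"dx":-15.0,"dy":0.0,"dz":0.0,"wx":0.0,"wy":0.0,"wz":0.0},
  {"jaw":1.4,"dx":-15.0,"dy":0.0,"dz":0.0,"wx":0.0,"wy":0.0,"wz":0.0},
])

```text
t: 15.0
eef_pos: [0.6687, -0.0828, 0.1872]
ee_rot: [0.707, -0.005, 0.707, 0.005]
force: [0.1, 0.1, -2.2]
opening: 0.23
```

```bash
python3 - <<'E'
from tube import *
p,d,E,W=wshot("w10")
goal([.4833,-.0232,.19],0.85)
o=r.observe();t=o["eef_pos"]
w=W.reshape(-1,3);w=w[np.isfinite(w).all(1)]
q=w[(abs(w[:,0]-t[0])<.025)&(abs(w[:,1]-t[1])<.13)&(w[:,2]>.185)&(w[:,2]<.24)]
for yy in np.arange(-.19,.03,.01):
    m=q[abs(q[:,1]-yy)<.005]
    if len(m)>20: print(yy.round(3),len(m),np.percentile(m[:,0],[1,99]).round(4),np.percentile(m[:,2],97).round(4))
print(np.percentile(q[:,1],[.2,99.8]).round(4))
E
```

```text
t 15.05 pos [ 0.6683 -0.0827  0.1862] d cm [ -0.33   6.23 -18.41] w [ 0.0001 -0.0026 -0.0003] F [ 0.7  0.1 -3.1] open 0.234
-0.12 480 [0.6583 0.6792] 0.2146
-0.11 895 [0.658  0.6793] 0.2147
-0.1 947 [0.658 0.679] 0.2149
-0.09 1514 [0.6562 0.6803] 0.2348
-0.08 2422 [0.6449 0.6915] 0.2332
-0.07 3998 [0.6452 0.6909] 0.2391
-0.06 1235 [0.6575 0.6783] 0.2148
-0.05 1330 [0.6572 0.6782] 0.2148
-0.04 1433 [0.6569 0.6781] 0.2149
-0.03 1527 [0.657  0.6778] 0.2149
-0.02 1658 [0.6567 0.6778] 0.215
-0.01 1790 [0.6565 0.6776] 0.2149
0.0 1957 [0.6565 0.6774] 0.215
0.01 2093 [0.6563 0.6773] 0.215
0.02 439 [0.6561 0.6774] 0.2149
[-0.1205  0.0168]
```

View pics/w10.png

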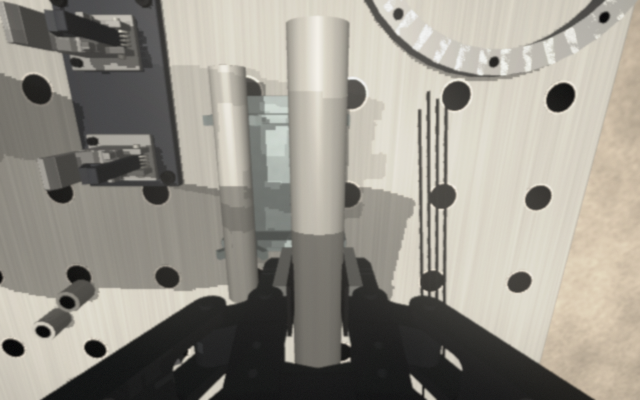

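Emit:
step_arm([
  {"jaw":1.4,"dx":-0.3,"dy":1.5,"dz":-3.0,"wx":0.0,"wy":0.0,"wz":0.0},
  {"jaw":1.4,"dx":-0.5,"dy":3.0,"dz":-6.5,"wx":0.0,"wy":0.0,"wz":0.0},
  {"jaw":1.4,"dx":-0.5,"dy":4.5,"dz":-10.0,"wx":0.0,"wy":0.0,"wz":0.0},
  {"jaw":1.4,"dx":-0.5,"dy":4.5,"dz":-12.0,"wx":0.0,"wy":0.0,"wz":0.0},
  {"jaw":1.4,"dx":-0.5,"dy":4.5,"dz":-12.0,"wx":0.0,"wy":0.0,"wz":0.0},
  {"jaw":1.4,"dx":-0.5,"dy":4.5,"dz":-12.0,"wx":0.0,"wy":0.0,"wz":0.0},
  {"jaw":1.4,"dx":-0.5,"dy":4.5,"dz":-12.0,"wx":0.0,"wy":0.0,"wz":0.0},
  {"jaw":1.4,"dx":-0.5,"dy":4.5,"dz":-12.0,"wx":0.0,"wy":0.0,"wz":0.0},
])

```text
t: 15.85
eef_pos: [0.5496, -0.0398, 0.1921]
ee_rot: [0.707, -0.005, 0.707, 0.005]
force: [0.4, -0.1, -1.4]
opening: 0.234
```

```bash
python3 - <<'E'
from tube import *
p,d,E,W=wshot("w11")
goal([.4833,-.0232,.19],0.85)
o=r.observe();t=o["eef_pos"]
w=W.reshape(-1,3);w=w[np.isfinite(w).all(1)]
q=w[(abs(w[:,0]-t[0])<.018)&(abs(w[:,1]-t[1])<.13)&(w[:,2]>.185)&(w[:,2]<.24)]
for yy in np.arange(-.13,.08,.02):
    m=q[abs(q[:,1]-yy)<.005]
    if len(m)>20: print(yy.round(3),len(m),np.percentile(m[:,0],[1,99]).round(4),np.percentile(m[:,0],[1,99]).mean().round(4),np.percentile(m[:,2],97).round(4))
print(np.percentile(q[:,1],[.2,99.8]).round(4))
H=np.full((340,220),0.)
s=(w[:,0]>.40)&(w[:,0]<.565)&(w[:,1]>-.12)&(w[:,1]<.18)&(w[:,2]<.13)
v=w[s];i=((.18-v[:,1])*1000).astype(int).clip(0,299);j=((v[:,0]-.40)*1000).astype(int).clip(0,219)
np.maximum.at(H,(i,j),v[:,2])
c=cv2.applyColorMap(np.clip(H*255/.11,0,255).astype(np.uint8),cv2.COLORMAP_JET)
cv2.imwrite("pics/hm11.png",cv2.resize(c,None,fx=2,fy=2,interpolation=cv2.INTER_NEAREST)[:600])
b=w[(w[:,2]>.009)&(w[:,2]<.016)&(w[:,0]>.42)&(w[:,0]<.56)&(w[:,1]>-.12)&(w[:,1]<.16)]
for yy in np.arange(-.09,.15,.012):
    m=b[abs(b[:,1]-yy)<.006]
    if len(m)>20: print("plate",yy.round(3),len(m),np.percentile(m[:,0],[.5,99.5]).round(4))
print(np.percentile(b[:,1],[.3,99.7]).round(4))
E
```

```text
t 15.9 pos [ 0.5495 -0.0398  0.1922] d cm [ 0.22  1.76 -6.6 ] w [-0.0001 -0.0001 -0.    ] F [ 0.4  0.5 -1.8] open 0.236
-0.07 886 [0.5388 0.5602] 0.5495 0.2197
-0.05 1298 [0.5373 0.5611] 0.5492 0.238
-0.03 3139 [0.5323 0.5672] 0.5497 0.2389
-0.01 1307 [0.538  0.5593] 0.5486 0.2198
0.01 1501 [0.5379 0.5588] 0.5484 0.2198
0.03 1748 [0.5377 0.5585] 0.5481 0.2199
0.05 2065 [0.5372 0.5582] 0.5477 0.2199
[-0.0777  0.0597]
plate -0.09 78 [0.4701 0.5207]
plate -0.078 79 [0.4398 0.5211]
plate -0.066 186 [0.4399 0.5212]
plate -0.054 224 [0.4394 0.5213]
plate -0.042 551 [0.4397 0.5204]
plate -0.03 965 [0.4397 0.5206]
plate -0.018 1009 [0.4393 0.5207]
plate -0.006 1029 [0.4391 0.5199]
plate 0.006 1069 [0.439  0.5199]
plate 0.018 455 [0.4389 0.5201]
plate 0.03 151 [0.5089 0.5194]
plate 0.042 147 [0.5086 0.5195]
plate 0.054 285 [0.4381 0.5197]
plate 0.066 1154 [0.438  0.5187]
plate 0.078 1149 [0.4381 0.5183]
plate 0.09 1497 [0.4216 0.5191]
plate 0.102 625 [0.4208 0.5421]
plate 0.114 122 [0.4932 0.543 ]
[-0.0898  0.1156]
```

View pics/w11.png

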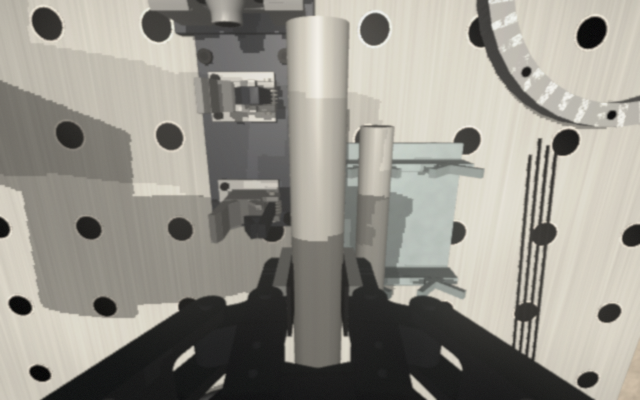

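View pics/hm11.png

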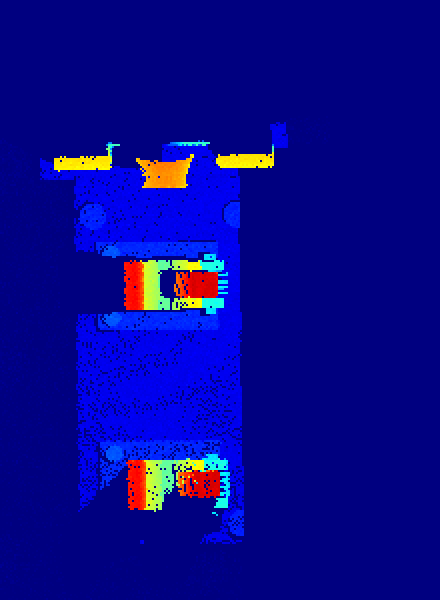

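Emit:
step_arm([
  {"jaw":1.4,"dx":0.0,"dy":1.0,"dz":-3.0,"wx":0.0,"wy":0.0,"wz":0.0},
  {"jaw":1.4,"dx":0.0,"dy":2.38,"dz":-5.5,"wx":0.0,"wy":0.0,"wz":0.0},
  {"jaw":1.4,"dx":0.0,"dy":2.38,"dz":-6.53,"wx":0.0,"wy":0.0,"wz":0.0},
  {"jaw":1.4,"dx":2.5,"dy":2.38,"dz":-6.53,"wx":0.0,"wy":0.0,"wz":0.0},
  {"jaw":1.4,"dx":5.0,"dy":2.38,"dz":-6.53,"wx":0.0,"wy":0.0,"wz":0.0},
  {"jaw":1.4,"dx":7.5,"dy":2.38,"dz":-6.53,"wx":0.0,"wy":0.0,"wz":0.0},
  {"jaw":1.4,"dx":8.8,"dy":2.38,"dz":-6.53,"wx":0.0,"wy":0.0,"wz":0.0},
  {"jaw":1.4,"dx":8.8,"dy":2.38,"dz":-6.53,"wx":0.0,"wy":0.0,"wz":0.0},
])

```text
t: 16.7
eef_pos: [0.4826, -0.017, 0.1031]
ee_rot: [0.706, -0.005, 0.708, 0.005]
force: [-0.1, -0.1, -1.9]
opening: 0.231
```

```bash
python3 - <<'E'
from tube import *
p,d,E,W=wshot("w12")
goal([.4842,-.017,.1],0.85)
o=r.observe();t=o["eef_pos"]
w=W.reshape(-1,3);w=w[np.isfinite(w).all(1)]
q=w[(abs(w[:,0]-t[0])<.018)&(w[:,1]<.12)&(w[:,2]>.108)&(w[:,2]<.14)]
for yy in np.arange(-.05,.1,.01):
    m=q[abs(q[:,1]-yy)<.005]
    if len(m)>20: print(yy.round(3),len(m),np.percentile(m[:,0],[1,99]).round(4),np.percentile(m[:,0],[1,99]).mean().round(4),np.percentile(m[:,2],97).round(4))
print(np.percentile(q[:,1],[.2,99.8]).round(4))
p,d=snapshot("side");np.savez("side12.npz",p=p,d=d);crop(p,230,370,130,260,"side12.png",4)
E
```

```text
t 16.75 pos [ 0.4833 -0.017   0.1041] d cm [ 0.41 -0.01  0.09] w [ 0.0001 -0.0013 -0.0001] F [ 0.2  0.3 -1.1] open 0.234
-0.05 804 [0.4719 0.493 ] 0.4824 0.1306
-0.04 922 [0.472 0.493] 0.4825 0.1306
-0.03 1018 [0.4723 0.4934] 0.4829 0.1383
-0.02 1161 [0.4714 0.4925] 0.4819 0.1395
-0.01 2454 [0.4658 0.5009] 0.4834 0.1396
0.0 1186 [0.4714 0.4923] 0.4819 0.1307
0.01 1278 [0.4711 0.4923] 0.4817 0.1308
0.02 1365 [0.4712 0.492 ] 0.4816 0.1308
0.03 1478 [0.4709 0.492 ] 0.4814 0.1308
0.04 1591 [0.4707 0.4918] 0.4813 0.1308
0.05 1704 [0.4707 0.4916] 0.4811 0.1308
0.06 1863 [0.4705 0.4916] 0.481 0.1308
0.07 2020 [0.4703 0.4914] 0.4808 0.1309
0.08 1665 [0.4703 0.4912] 0.4808 0.1308
[-0.0549  0.0825]
```

View pics/w12.png

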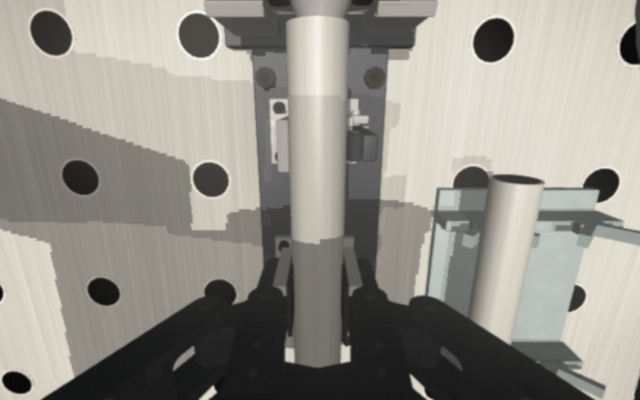

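View pics/side12.png

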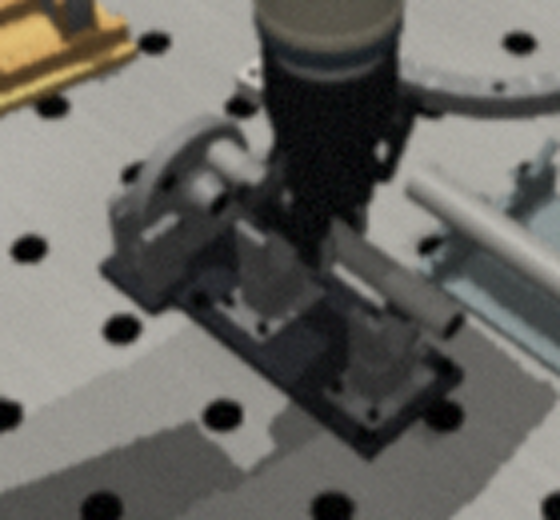

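```bash
python3 - <<'E'
from tube import *
z=np.load("w12.npz");W=cloud("wrist",z["d"],z["E"]);w=W.reshape(-1,3);w=w[np.isfinite(w).all(1)]
b=w[(w[:,2]>.009)&(w[:,2]<.016)&(w[:,0]>.42)&(w[:,0]<.56)]
for yy in np.arange(-.06,.15,.01):
    m=b[abs(b[:,1]-yy)<.005]
    if len(m)>20:
        e=np.percentile(m[:,0],[.3,99.7]);print("plate",yy.round(3),len(m),e.round(4),e.mean().round(4))
for nm,z0,z1,x0,x1 in (("prong",.085,.1,.44,.475),("jaw",.09,.11,.49,.53),):
  for ya in(-.0632,.0368):
    m=w[(w[:,2]>z0)&(w[:,2]<z1)&(w[:,0]>x0)&(w[:,0]<x1)&(abs(w[:,1]-ya)<.015)]
    if len(m)>5: print(nm,ya,len(m),np.percentile(m,[2,98],axis=0).round(4).tolist())
E
```

```text
plate -0.06 273 [0.4394 0.5289] 0.4842
plate -0.05 422 [0.4392 0.5289] 0.484
plate -0.04 692 [0.4392 0.5285] 0.4839
plate -0.03 781 [0.439  0.5282] 0.4836
plate -0.02 819 [0.439  0.5284] 0.4837
plate -0.01 852 [0.4388 0.5282] 0.4835
plate 0.0 871 [0.4385 0.5279] 0.4832
plate 0.01 782 [0.4383 0.5277] 0.483
plate 0.02 329 [0.4378 0.5277] 0.4828
plate 0.03 270 [0.4381 0.5279] 0.483
plate 0.04 427 [0.4378 0.5274] 0.4826
plate 0.05 539 [0.4377 0.5274] 0.4825
plate 0.06 913 [0.4375 0.527 ] 0.4822
plate 0.07 717 [0.4374 0.5269] 0.4822
plate 0.08 1016 [0.4374 0.5267] 0.482
plate 0.09 1607 [0.4206 0.5425] 0.4815
plate 0.1 1035 [0.4202 0.5436] 0.4819
plate 0.11 177 [0.4544 0.5089] 0.4817
prong -0.0632 106 [[0.4648, -0.0746, 0.0937], [0.4694, -0.0605, 0.0963]]
prong 0.0368 636 [[0.4626, 0.0258, 0.0931], [0.4682, 0.0488, 0.0964]]
jaw -0.0632 83 [[0.4959, -0.0685, 0.096], [0.5, -0.059, 0.101]]
jaw 0.0368 888 [[0.4945, 0.032, 0.0949], [0.5076, 0.0436, 0.1012]]
```

Emit:
step_arm([
  {"jaw":1.4,"dx":0.5,"dy":0.0,"dz":0.13,"wx":0.0,"wy":0.0,"wz":0.0},
  {"jaw":1.4,"dx":1.0,"dy":0.0,"dz":0.13,"wx":0.0,"wy":0.0,"wz":0.0},
  {"jaw":1.4,"dx":1.5,"dy":0.0,"dz":0.13,"wx":0.0,"wy":0.0,"wz":0.0},
  {"jaw":1.4,"dx":1.9,"dy":0.0,"dz":0.13,"wx":0.0,"wy":0.0,"wz":0.0},
  {"jaw":1.4,"dx":2.3,"dy":0.0,"dz":0.13,"wx":0.0,"wy":0.0,"wz":0.0},
  {"jaw":1.4,"dx":2.7,"dy":0.0,"dz":0.13,"wx":0.0,"wy":0.0,"wz":0.0},
  {"jaw":1.4,"dx":3.0,"dy":0.0,"dz":0.13,"wx":0.0,"wy":0.0,"wz":0.0},
  {"jaw":1.4,"dx":3.0,"dy":0.0,"dz":0.13,"wx":0.0,"wy":0.0,"wz":0.0},
], grip_force=90)

```text
t: 17.6
eef_pos: [0.483, -0.0167, 0.0739]
ee_rot: [0.706, -0.005, 0.708, 0.005]
force: [-4.5, 0.6, 0.3]
opening: 0.227
```

Emit:
step_arm([
  {"jaw":1.4,"dx":0.3,"dy":0.0,"dz":0.0,"wx":0.0,"wy":0.0,"wz":0.0},
  {"jaw":1.4,"dx":0.6,"dy":0.0,"dz":0.0,"wx":0.0,"wy":0.0,"wz":0.0},
  {"jaw":1.4,"dx":0.9,"dy":0.0,"dz":0.0,"wx":0.0,"wy":0.0,"wz":0.0},
  {"jaw":1.4,"dx":1.2,"dy":0.0,"dz":0.0,"wx":0.0,"wy":0.0,"wz":0.0},
  {"jaw":1.4,"dx":1.5,"dy":0.0,"dz":0.0,"wx":0.0,"wy":0.0,"wz":0.0},
  {"jaw":1.4,"dx":1.7,"dy":0.0,"dz":0.0,"wx":0.0,"wy":0.0,"wz":0.0},
  {"jaw":1.4,"dx":1.85,"dy":0.0,"dz":0.0,"wx":0.0,"wy":0.0,"wz":0.0},
  {"jaw":1.4,"dx":1.9,"dy":0.0,"dz":0.0,"wx":0.0,"wy":0.0,"wz":0.0},
])

```text
t: 18.4
eef_pos: [0.4839, -0.0168, 0.055]
ee_rot: [0.707, -0.005, 0.708, 0.005]
force: [-4.5, -0.0, -6.4]
opening: 0.226
```

```bash
cat > chk.py <<'E'
from tube import *
def chk(tag,zmin=.07):
    p,d,E,W=wshot(tag)
    o=r.observe();t=o["eef_pos"];print("t",o["t"],t.round(4),o["force"].round(1))
    w=W.reshape(-1,3);w=w[np.isfinite(w).all(1)]
    q=w[(abs(w[:,0]-.483)<.0125)&(w[:,1]<.12)&(w[:,2]>zmin)&(w[:,2]<.1)]
    for yy in np.arange(-.07,.1,.01):
        m=q[abs(q[:,1]-yy)<.005]
        if len(m)>20: print(yy.round(3),len(m),np.percentile(m[:,0],[1,99]).round(4),np.percentile(m[:,0],[1,99]).mean().round(4),np.percentile(m[:,2],[50,90,97]).round(4))
    print("ends",np.percentile(q[:,1],[.2,99.8]).round(4))
    return w
E
python3 -c "
from chk import *
chk('w13')
p,d=snapshot('side');crop(p,230,370,130,260,'side13.png',4)"
```

```text
t 18.45 [ 0.4841 -0.0167  0.0551] [-3.7  0.1 -8.5]
-0.06 44 [0.4723 0.4945] 0.4834 [0.0754 0.0776 0.0778]
-0.05 878 [0.4707 0.4943] 0.4825 [0.0801 0.082  0.0824]
-0.04 915 [0.4732 0.4942] 0.4837 [0.0805 0.082  0.0824]
-0.03 1069 [0.4724 0.4945] 0.4835 [0.0811 0.0874 0.0925]
-0.02 1397 [0.4721 0.4948] 0.4835 [0.0813 0.0928 0.0976]
-0.01 1884 [0.4707 0.4954] 0.483 [0.0815 0.0926 0.0971]
0.0 1187 [0.4727 0.4937] 0.4832 [0.0806 0.082  0.0825]
0.01 1273 [0.4723 0.4934] 0.4828 [0.0805 0.082  0.0825]
0.02 1364 [0.4724 0.4933] 0.4828 [0.0805 0.082  0.0824]
0.03 1705 [0.4706 0.4951] 0.4829 [0.0811 0.0889 0.0949]
0.04 2244 [0.4706 0.4953] 0.483 [0.0817 0.0934 0.0962]
0.05 1760 [0.4707 0.4929] 0.4818 [0.0805 0.0821 0.0827]
0.06 1847 [0.4717 0.4927] 0.4822 [0.0805 0.082  0.0824]
0.07 1999 [0.4714 0.4925] 0.482 [0.0804 0.082  0.0826]
0.08 1703 [0.4712 0.4922] 0.4817 [0.0804 0.0819 0.0825]
0.09 782 [0.4716 0.4924] 0.482 [0.0764 0.0802 0.081 ]
ends [-0.055   0.0882]
```

View pics/w13.png

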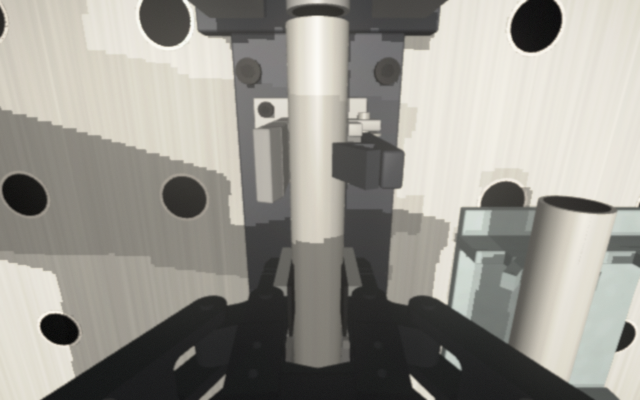

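View pics/side13.png

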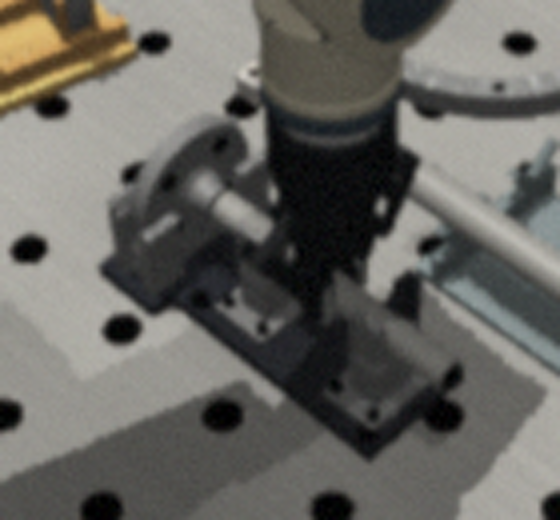

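The jaw nose is over the tube at (350,165); tube axis ≈0.0715 high, with a dark gap of ~3 mm to the neck at (318,10). Pressing the last mm, then sliding to the neck.

Emit:
step_arm([
  {"jaw":1.4,"dx":0.05,"dy":0.0,"dz":0.0,"wx":0.0,"wy":0.0,"wz":0.0},
  {"jaw":1.4,"dx":0.1,"dy":0.0,"dz":0.0,"wx":0.0,"wy":0.0,"wz":0.0},
  {"jaw":1.4,"dx":0.15,"dy":0.0,"dz":0.0,"wx":0.0,"wy":0.0,"wz":0.0},
  {"jaw":1.4,"dx":0.2,"dy":0.0,"dz":0.0,"wx":0.0,"wy":0.0,"wz":0.0},
  {"jaw":1.4,"dx":0.2,"dy":0.0,"dz":0.0,"wx":0.0,"wy":0.0,"wz":0.0},
  {"jaw":1.4,"dx":0.2,"dy":0.0,"dz":0.0,"wx":0.0,"wy":0.0,"wz":0.0},
  {"jaw":1.4,"dx":0.2,"dy":0.0,"dz":0.0,"wx":0.0,"wy":0.0,"wz":0.0},
  {"jaw":1.4,"dx":0.2,"dy":0.0,"dz":0.0,"wx":0.0,"wy":0.0,"wz":0.0},
])

```text
t: 19.3
eef_pos: [0.4842, -0.0168, 0.0541]
ee_rot: [0.707, -0.005, 0.707, 0.005]
force: [-6.9, 0.1, 2.5]
opening: 0.224
```

Emit:
step_arm([
  {"jaw":1.4,"dx":0.0,"dy":0.05,"dz":-0.03,"wx":0.0,"wy":0.0,"wz":0.0},
  {"jaw":1.4,"dx":0.0,"dy":0.1,"dz":-0.03,"wx":0.0,"wy":0.0,"wz":0.0},
  {"jaw":1.4,"dx":0.0,"dy":0.15,"dz":-0.03,"wx":0.0,"wy":0.0,"wz":0.0},
  {"jaw":1.4,"dx":0.0,"dy":0.2,"dz":-0.03,"wx":0.0,"wy":0.0,"wz":0.0},
  {"jaw":1.4,"dx":0.0,"dy":0.25,"dz":-0.03,"wx":0.0,"wy":0.0,"wz":0.0},
  {"jaw":1.4,"dx":0.0,"dy":0.3,"dz":-0.03,"wx":0.0,"wy":0.0,"wz":0.0},
  {"jaw":1.4,"dx":0.0,"dy":0.3,"dz":-0.03,"wx":0.0,"wy":0.0,"wz":0.0},
  {"jaw":1.4,"dx":0.0,"dy":0.3,"dz":-0.03,"wx":0.0,"wy":0.0,"wz":0.0},
])

```text
t: 20.1
eef_pos: [0.4841, -0.0141, 0.0541]
ee_rot: [0.707, -0.006, 0.707, 0.005]
force: [-6.1, -1.6, 0.3]
opening: 0.226
```

Emit:
step_arm([
  {"jaw":1.4,"dx":0.0,"dy":0.03,"dz":0.0,"wx":0.0,"wy":0.0,"wz":0.0},
  {"jaw":1.4,"dx":0.0,"dy":0.06,"dz":0.0,"wx":0.0,"wy":0.0,"wz":0.0},
  {"jaw":1.4,"dx":0.0,"dy":0.09,"dz":0.0,"wx":0.0,"wy":0.0,"wz":0.0},
  {"jaw":1.4,"dx":0.0,"dy":0.12,"dz":0.0,"wx":0.0,"wy":0.0,"wz":0.0},
  {"jaw":1.4,"dx":0.0,"dy":0.15,"dz":0.0,"wx":0.0,"wy":0.0,"wz":0.0},
  {"jaw":1.4,"dx":0.0,"dy":0.15,"dz":0.0,"wx":0.0,"wy":0.0,"wz":0.0},
  {"jaw":1.4,"dx":0.0,"dy":0.15,"dz":0.0,"wx":0.0,"wy":0.0,"wz":0.0},
  {"jaw":1.4,"dx":0.0,"dy":0.15,"dz":0.0,"wx":0.0,"wy":0.0,"wz":0.0},
])

```text
t: 20.9
eef_pos: [0.4841, -0.0127, 0.0541]
ee_rot: [0.707, -0.006, 0.707, 0.005]
force: [-5.9, -3.7, 0.9]
opening: 0.229
```

Emit:
step_arm([
  {"jaw":1.4,"dx":0.0,"dy":0.03,"dz":0.0,"wx":0.0,"wy":0.0,"wz":0.0},
  {"jaw":1.4,"dx":0.0,"dy":0.06,"dz":0.0,"wx":0.0,"wy":0.0,"wz":0.0},
  {"jaw":1.4,"dx":0.0,"dy":0.09,"dz":0.0,"wx":0.0,"wy":0.0,"wz":0.0},
  {"jaw":1.4,"dx":0.0,"dy":0.12,"dz":0.0,"wx":0.0,"wy":0.0,"wz":0.0},
  {"jaw":1.4,"dx":0.0,"dy":0.15,"dz":0.0,"wx":0.0,"wy":0.0,"wz":0.0},
  {"jaw":1.4,"dx":0.0,"dy":0.15,"dz":0.0,"wx":0.0,"wy":0.0,"wz":0.0},
  {"jaw":1.4,"dx":0.0,"dy":0.15,"dz":0.0,"wx":0.0,"wy":0.0,"wz":0.0},
  {"jaw":1.4,"dx":0.0,"dy":0.15,"dz":0.0,"wx":0.0,"wy":0.0,"wz":0.0},
])

```text
t: 21.7
eef_pos: [0.4841, -0.0117, 0.0541]
ee_rot: [0.707, -0.006, 0.707, 0.005]
force: [-7.1, -7.5, 0.9]
opening: 0.225
```

```bash
python3 -c "
from chk import *
chk('w14')"
```

```text
t 21.75 [ 0.4841 -0.0117  0.0541] [-6.9 -8.5  0.7]
-0.05 439 [0.4707 0.4945] 0.4826 [0.0786 0.081  0.0814]
-0.04 877 [0.4733 0.4946] 0.4839 [0.0797 0.0812 0.0816]
-0.03 910 [0.4739 0.4938] 0.4839 [0.0798 0.0812 0.0816]
-0.02 1321 [0.4722 0.495 ] 0.4836 [0.0805 0.0917 0.098 ]
-0.01 1528 [0.4717 0.4951] 0.4834 [0.0807 0.0928 0.0988]
0.0 1684 [0.4707 0.4953] 0.483 [0.0802 0.0904 0.0922]
0.01 1229 [0.4725 0.4936] 0.483 [0.0798 0.0812 0.0817]
0.02 1307 [0.4725 0.4936] 0.483 [0.0798 0.0812 0.0817]
0.03 1629 [0.4707 0.4951] 0.4829 [0.0805 0.0904 0.0965]
0.04 2235 [0.4707 0.4953] 0.483 [0.0813 0.095  0.0977]
0.05 1710 [0.4706 0.4931] 0.4819 [0.0798 0.0814 0.0819]
0.06 1786 [0.4717 0.4928] 0.4823 [0.0797 0.0813 0.0818]
0.07 1931 [0.4716 0.4926] 0.4821 [0.0797 0.0813 0.0818]
0.08 2088 [0.4716 0.4925] 0.4821 [0.0798 0.0814 0.0818]
0.09 1786 [0.4712 0.4924] 0.4818 [0.0797 0.0815 0.0821]
ends [-0.0508  0.093 ]
```

View pics/w14.png

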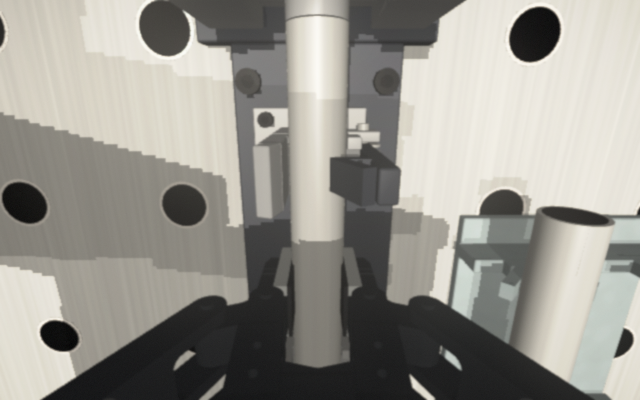

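The tube end meets the neck (joint line at row ~15, no dark gap) and the axial force rose to 8 N. Releasing.

Emit:
step_arm([
  {"jaw":1.4,"dx":0.0,"dy":0.05,"dz":-0.05,"wx":0.0,"wy":0.0,"wz":0.0},
  {"jaw":2.2,"dx":0.0,"dy":0.05,"dz":-0.05,"wx":0.0,"wy":0.0,"wz":0.0},
  {"jaw":2.6,"dx":0.0,"dy":0.05,"dz":-0.05,"wx":0.0,"wy":0.0,"wz":0.0},
  {"jaw":3.2,"dx":0.0,"dy":0.0,"dz":-0.05,"wx":0.0,"wy":0.0,"wz":0.0},
  {"jaw":4.2,"dx":0.0,"dy":0.0,"dz":-0.05,"wx":0.0,"wy":0.0,"wz":0.0},
  {"jaw":4.2,"dx":0.0,"dy":0.0,"dz":-0.05,"wx":0.0,"wy":0.0,"wz":0.0},
  {"jaw":4.2,"dx":0.0,"dy":0.0,"dz":-0.05,"wx":0.0,"wy":0.0,"wz":0.0},
  {"jaw":4.2,"dx":0.0,"dy":0.0,"dz":-0.05,"wx":0.0,"wy":0.0,"wz":0.0},
])

```text
t: 22.55
eef_pos: [0.4838, -0.0107, 0.0536]
ee_rot: [0.707, -0.005, 0.707, 0.005]
force: [0.4, -0.1, -0.6]
opening: 0.486
```

Emit:
step_arm([
  {"jaw":4.2,"dx":-1.0,"dy":0.0,"dz":0.0,"wx":0.0,"wy":0.0,"wz":0.0},
  {"jaw":4.2,"dx":-3.0,"dy":0.0,"dz":0.0,"wx":0.0,"wy":0.0,"wz":0.0},
  {"jaw":4.2,"dx":-6.0,"dy":0.0,"dz":0.0,"wx":0.0,"wy":0.0,"wz":0.0},
  {"jaw":4.2,"dx":-10.0,"dy":0.0,"dz":0.0,"wx":0.0,"wy":0.0,"wz":0.0},
  {"jaw":4.2,"dx":-14.0,"dy":0.0,"dz":0.0,"wx":0.0,"wy":0.0,"wz":0.0},
  {"jaw":4.2,"dx":-17.0,"dy":-2.0,"dz":0.0,"wx":0.0,"wy":0.0,"wz":0.0},
  {"jaw":4.2,"dx":-17.0,"dy":-4.0,"dz":0.0,"wx":0.0,"wy":0.0,"wz":0.0},
  {"jaw":4.2,"dx":-17.0,"dy":-4.0,"dz":0.0,"wx":0.0,"wy":0.0,"wz":0.0},
])

```text
t: 23.35
eef_pos: [0.4848, -0.0522, 0.2254]
ee_rot: [0.708, -0.005, 0.706, 0.004]
force: [-0.3, 0.7, -0.5]
opening: 0.492
```

```bash
python3 -c "
from chk import *
from fit import discfit
w=chk('w15')
discfit(w,np.array([.4815,.1148]),-89.2,zmin=.09,wid=.012)
for ya in(-.0632,.0368):
    m=w[(w[:,2]>.09)&(w[:,2]<.11)&(w[:,0]>.485)&(w[:,0]<.53)&(abs(w[:,1]-ya)<.015)]
    print('jaw',ya,len(m),np.percentile(m,[2,98],axis=0).round(4).tolist())
p=np.load('w15.npz')['p'];crop(p,220,420,0,300,'w15c.png',2)
p,d=snapshot('side');crop(p,230,370,130,260,'side15.png',4)
p,d=snapshot('top');np.savez('top15.npz',p=p,d=d);cv2.imwrite('pics/top15.png',p[:,:,::-1])
"
```

```text
t 23.4 [ 0.4842 -0.0513  0.2244] [-0.4 -0.  -1.5]
-0.07 243 [0.4712 0.4948] 0.483 [0.0804 0.0891 0.0925]
-0.06 322 [0.4712 0.4951] 0.4831 [0.0807 0.0911 0.0935]
-0.05 277 [0.4711 0.4946] 0.4829 [0.0795 0.0815 0.0875]
-0.04 261 [0.4733 0.4944] 0.4838 [0.0795 0.0812 0.0817]
-0.03 263 [0.4733 0.4941] 0.4837 [0.0795 0.0812 0.0819]
-0.02 266 [0.4732 0.4939] 0.4836 [0.0795 0.0811 0.0814]
-0.01 282 [0.4733 0.4937] 0.4835 [0.0796 0.0812 0.0817]
0.0 287 [0.4733 0.4935] 0.4834 [0.0795 0.0814 0.0818]
0.01 296 [0.4722 0.4932] 0.4827 [0.0793 0.0812 0.0816]
0.02 302 [0.4723 0.493 ] 0.4827 [0.0794 0.0811 0.0816]
0.03 367 [0.471  0.4949] 0.483 [0.0802 0.0865 0.0952]
0.04 383 [0.4709 0.4954] 0.4831 [0.0807 0.0942 0.0975]
0.05 341 [0.4708 0.4932] 0.482 [0.0795 0.0812 0.0816]
0.06 356 [0.4723 0.493 ] 0.4826 [0.0794 0.0813 0.0818]
0.07 372 [0.4714 0.4927] 0.482 [0.0795 0.0812 0.0818]
0.08 379 [0.4714 0.4925] 0.4819 [0.0794 0.0813 0.0818]
0.09 385 [0.4714 0.4922] 0.4818 [0.0798 0.0814 0.082 ]
ends [-0.1113  0.0969]Traceback (most recent call last):
  File "<string>", line 5, in <module>
    discfit(w,np.array([.4815,.1148]),-89.2,zmin=.09,wid=.012)
    ~~~~~~~^^^^^^^^^^^^^^^^^^^^^^^^^^^^^^^^^^^^^^^^^^^^^^^^^^^
  File "fit.py", line 15, in discfit
    k1=np.polyfit(bb,mid,1); ang=np.arctan(k1[0])
    raise TypeError("expected non-empty vector for x")
TypeError: expected non-empty vector for x
```

View pics/w15.png

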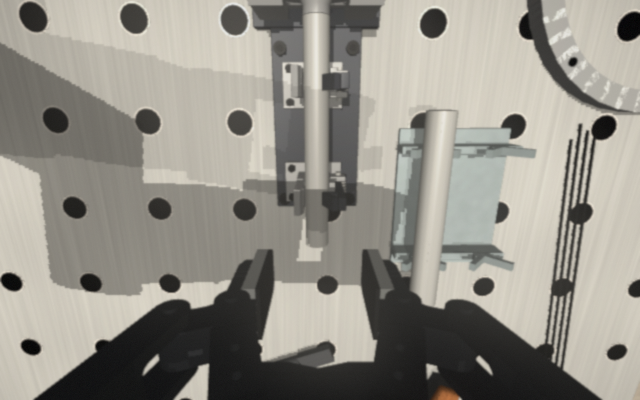

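Emit:
step_arm([
  {"jaw":4.2,"dx":0.0,"dy":4.0,"dz":0.0,"wx":0.0,"wy":0.0,"wz":0.0},
  {"jaw":4.2,"dx":0.0,"dy":8.0,"dz":0.0,"wx":0.0,"wy":0.0,"wz":0.0},
  {"jaw":4.2,"dx":0.0,"dy":9.0,"dz":0.0,"wx":0.0,"wy":0.0,"wz":0.0},
  {"jaw":4.2,"dx":0.0,"dy":9.0,"dz":0.0,"wx":0.0,"wy":0.0,"wz":0.0},
  {"jaw":4.2,"dx":0.0,"dy":9.0,"dz":0.0,"wx":0.0,"wy":0.0,"wz":0.0},
  {"jaw":4.2,"dx":0.0,"dy":9.0,"dz":0.0,"wx":0.0,"wy":0.0,"wz":0.0},
  {"jaw":4.2,"dx":0.0,"dy":9.0,"dz":0.0,"wx":0.0,"wy":0.0,"wz":0.0},
  {"jaw":4.2,"dx":0.0,"dy":9.0,"dz":0.0,"wx":0.0,"wy":0.0,"wz":0.0},
])

```text
t: 24.2
eef_pos: [0.4829, 0.0385, 0.2235]
ee_rot: [0.707, -0.005, 0.707, 0.005]
force: [-0.3, -0.3, 0.2]
opening: 0.495
```

```bash
python3 -c "
from h import *
p,d,E,W=wshot('w16')
o=r.observe();print(o['t'],o['eef_pos'])
w=W.reshape(-1,3);w=w[np.isfinite(w).all(1)]
for x0 in np.arange(.44,.53,.008):
    m=w[(abs(w[:,0]-x0)<.004)&(abs(w[:,1]-.115)<.015)&(w[:,2]>.085)&(w[:,2]<.13)]
    if len(m)>8: print(round(x0,3),len(m),np.percentile(m[:,1],[2,98]).round(4),np.percentile(m[:,2],95).round(4))
for z0 in np.arange(.088,.118,.005):
    m=w[(abs(w[:,0]-.4818)<.008)&(abs(w[:,1]-.115)<.015)&(abs(w[:,2]-z0)<.0025)]
    if len(m)>4: print('z',z0.round(3),len(m),np.percentile(m[:,1],[2,50,98]).round(4))
# profile along tube/neck
for yy in np.arange(.078,.112,.001):
    m=w[(abs(w[:,0]-.482)<.003)&(abs(w[:,1]-yy)<.0005)&(w[:,2]<.13)&(w[:,2]>.01)]
    print(yy.round(3),len(m),np.median(m[:,2]).round(4) if len(m) else '',end=' | ')
crop(p,240,440,100,300,'w16c.png',3)
p,d=snapshot('side');crop(p,230,370,130,260,'side16.png',4)
p,d=snapshot('top');np.savez('top16.npz',p=p,d=d);cv2.imwrite('pics/top16.png',p[:,:,::-1])
"
```

```text
24.25 [0.48292791 0.03857286 0.22353283]
0.44 123 [0.1091 0.1226] 0.0981
0.448 175 [0.1093 0.1228] 0.1067
0.456 199 [0.1095 0.123 ] 0.1122
0.464 223 [0.1096 0.1229] 0.1159
0.472 234 [0.1097 0.1236] 0.1178
0.48 284 [0.104  0.1236] 0.1182
0.488 251 [0.1065 0.1238] 0.1179
0.496 222 [0.11   0.1239] 0.1161
0.504 207 [0.1101 0.1235] 0.1132
0.512 185 [0.1102 0.1239] 0.1087
0.52 150 [0.1102 0.1236] 0.1022
0.528 35 [0.1102 0.1233] 0.09
z 0.088 55 [0.1041 0.1073 0.1089]
z 0.113 21 [0.1098 0.11   0.1237]
0.078 7 0.0805 | 0.079 7 0.0807 | 0.08 7 0.081 | 0.081 11 0.0804 | 0.082 10 0.0806 | 0.083 7 0.0809 | 0.084 7 0.0815 | 0.085 7 0.0808 | 0.086 8 0.0804 | 0.087 11 0.081 | 0.088 8 0.0812 | 0.089 7 0.0814 | 0.09 7 0.0809 | 0.091 7 0.0812 | 0.092 13 0.0813 | 0.093 8 0.0811 | 0.094 7 0.0817 | 0.095 7 0.0808 | 0.096 7 0.0806 | 0.097 12 0.0813 | 0.098 9 0.0822 | 0.099 7 0.0829 | 0.1 7 0.0826 | 0.101 7 0.0834 | 0.102 14 0.0838 | 0.103 7 0.0849 | 0.104 7 0.0855 | 0.105 7 0.0848 | 0.106 14 0.0856 | 0.107 7 0.0859 | 0.108 7 0.0865 | 0.109 7 0.0866 | 0.11 8 0.1153 | 0.111 15 0.1168 |
```

View pics/w16.png

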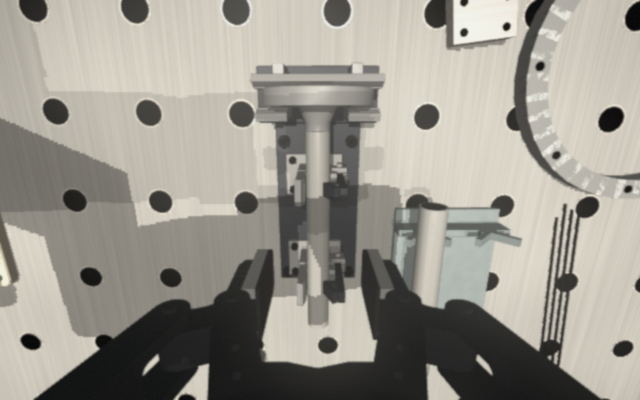

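View pics/w16c.png

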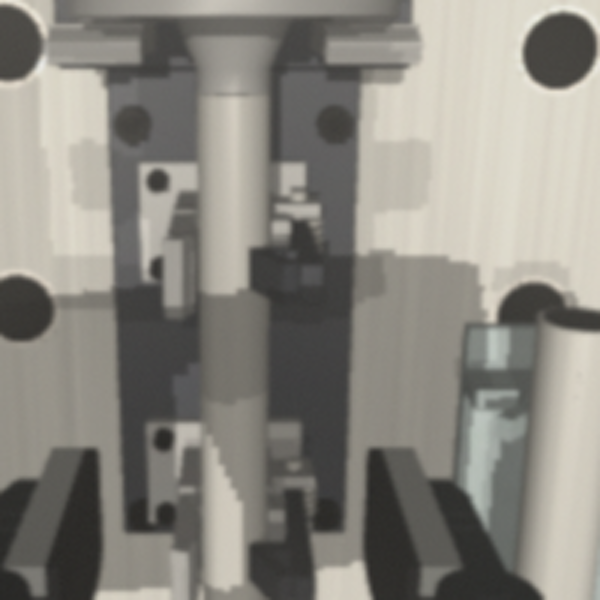

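View pics/side16.png

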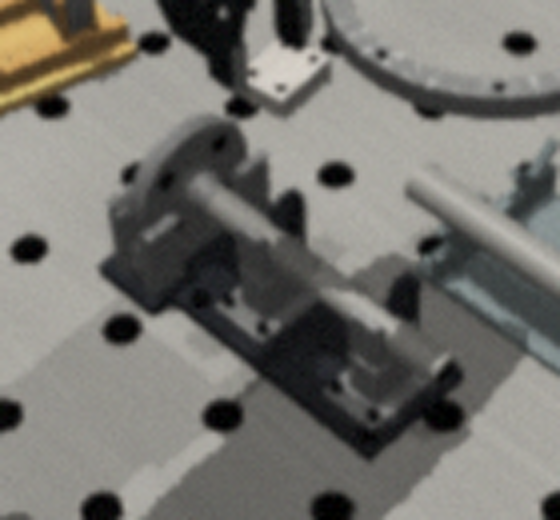

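View pics/top16.png

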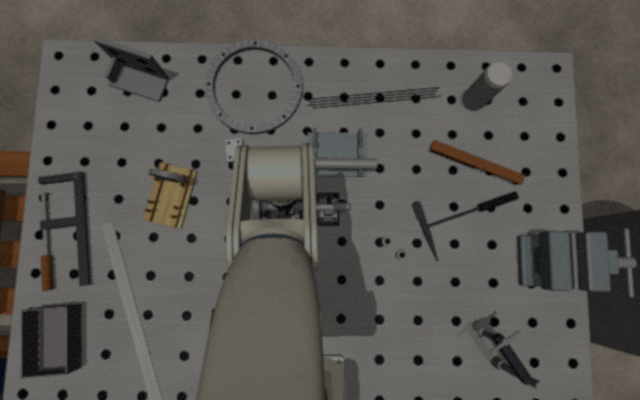

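```bash
python3 -c "
from rig import r
print(r.sign_off())"
```

```text
the job is handed in; nothing more can be done
None
```

The fixture is loaded and the job is handed in at about 24 s of the 54 s allowed. Sign-off reports no verdict, so the results below are my own camera and force readings.

I stood the weld-neck flange in the nest with its neck towards the clips. I pressed the thinner tube past both sprung jaws into the clips and slid it along until it butted against the neck. Then I opened the gripper and moved the arm clear.

**Last checks:**
- **Flange:** The disc is square to the fixture within about 0.5° and centred about 71 mm up. The last wrist view put it about 2 mm further towards the back plate than the nest centre I had estimated earlier. The slot allows only about 0.8 mm of play, so I take most of that as camera calibration error; the limit is 4 mm.
- **Tube:** The axis is about 70.5–71 mm up and parallel to the fixture. In the clips it lies about 0.5 mm or less off the fixture's centre line.
- **Butt joint:** There is no visible gap at the neck. The surface profile runs on from tube to neck without a break, and the push force rose to about 8 N.
- **Jaws:** Both look closed over the tube in the pictures. I could not measure the joint angles directly, nor confirm how far the jaws turned as the tube went past.
- **Other items:** They look unmoved in the top view, apart from the part of the table the arm hid. The gripper is well clear of everything.

One check failed: a script fitting the disc pose stopped with an error because the flange was out of that picture. I repeated the measurement from a better viewpoint, which gave the flange figures above.

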